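# Reload the block heater and set its clamp

## Task

The block heater's three loose aluminium tube blocks have been taken out and lie around on the bench. Put each one back in the heater's chamber in the place and rotation in which its tongues and notches interlock with its neighbours, so that it drops in fully flush with the rim; then, with all three seated, swing the heater's clamp lever to the broad 45-degree mark and leave it there. Leave the dish and the bottles on the bench undisturbed.

Things in the scene. Friction and masses are not known exactly. Their poses are not given: they have to be found in the camera images.
- heater: grey block heater, fixed on the bench within 0.2 rad of square to the robot. Origin: under the centre of its square chamber, at bench height; x to its back, y to its left, z up. Housing from x -92 to 92, y -140 to 92 mm, deck 60 mm high. Its right chamber wall is the clamp's jaw: the lever pushes it in, 4 mm a radian, from 1 mm outside the chamber's nominal edge; it moves the right blocks along.
- chamber (a point): centre of the chamber's floor, 30 mm above the bench; heater axes. The chamber is 128 x 128 mm and 30 mm deep, so a seated block is level with the deck. It takes two by two blocks at 64 mm pitch: 3 mm between neighbours, 1.5 mm to the walls when centred.
- fixed_block (a point): middle of the fourth block, half-way up, which stays bolted in the back left (+x, +y) quarter, flush. It is 61 x 61 mm with a notch (23 mm wide, 12 mm deep) in the middle of its front (-x) side and of its right (-y) side; a brass sensor stands 10 mm above its top.
- slot_a (a point): fixed on the heater: where block_a_mid is when that block is seated, in the front right (-x, -y) quarter of the chamber. Its axes are the heater's, and those of the seated block.
- slot_b (a point): fixed on the heater: where block_b_mid is when that block is seated, in the back right (+x, -y) quarter of the chamber. Its axes are the heater's, and those of the seated block.
- slot_c (a point): fixed on the heater: where block_c_mid is when that block is seated, in the front left (-x, +y) quarter of the chamber. Its axes are the heater's, and those of the seated block.
- block_a_mid (a point): aluminium block, body 61 x 61 x 30 mm high, with tongues on its +x and +y sides and four 15 mm tube wells. Point: on its middle axis, half-way up the body. Tongues: 20 mm wide, stick out 12 mm; notches: 23 mm wide, 12 mm deep; each in the middle of its side, full height. Foot chamfer 2 mm. 0.15 to 0.31 kg. Seated, its axes are those of slot_a, and its tongues are in block_b and block_c.
- block_b_mid (a point): aluminium block, body 61 x 61 x 30 mm high, with a tongue on +y, a notch in -x and four 11 mm wells. Point: on its middle axis, half-way up the body. Tongues: 20 mm wide, stick out 12 mm; notches: 23 mm wide, 12 mm deep; each in the middle of its side, full height. Foot chamfer 2 mm. 0.15 to 0.31 kg. Seated, its axes are those of slot_b, and its tongue is in the fixed block, its notch holds block_a's tongue.
- block_c_mid (a point): aluminium block, body 61 x 61 x 30 mm high, with a tongue on +x, a notch in -y and sixteen 7 mm wells. Point: on its middle axis, half-way up the body. Tongues: 20 mm wide, stick out 12 mm; notches: 23 mm wide, 12 mm deep; each in the middle of its side, full height. Foot chamfer 2 mm. 0.15 to 0.31 kg. Seated, its axes are those of slot_c, and its tongue is in the fixed block, its notch holds block_a's tongue.
- block_a_handle (a point): middle of the lifting handle on top of block_a, 47 mm above the block's underside and on its middle axis: a black upright flat tab, 12 mm thick (block y), 26 mm long (block x), standing from 30 to 64 mm above the underside.
- block_b_handle (a point): middle of the lifting handle on top of block_b, 47 mm above the block's underside and on its middle axis: a black upright flat tab, 12 mm thick (block y), 26 mm long (block x), standing from 30 to 64 mm above the underside.
- block_c_handle (a point): middle of the lifting handle on top of block_c, 47 mm above the block's underside and on its middle axis: a black upright flat tab, 12 mm thick (block y), 26 mm long (block x), standing from 30 to 64 mm above the underside.
- clamp_lever (a joint): angle of the heater's clamp lever, rad: 0 is released (lever points to -x, the front), grows counterclockwise from above (the knob swings out to the right, -y), stop at 1.15. Starts at 0 to 0.25. The broad dark mark on the deck is at 0.785 (45 degrees); narrow marks are at 0 and 1.15. Turning it takes about 2 N at the knob; it stays where it is left.
- lever_knob (a point): middle of the grip of the lever's upright black knob, a round rod 20 mm in diameter, from 79 to 113 mm above the bench, at the lever's end; this point is 94 mm above the bench and 75 mm from the pivot axis. The lever's flat bar lies under it, 70 to 76 mm above the bench.
- lever_pivot (a point): point on the lever's upright pivot axis, 93 mm above the bench, on the heater 102 mm to the right (-y) of the chamber's centre.
- dish_mid (a point): bystander: round culture dish, 91 mm wide and 15 mm high, to the right of the heater; its centre.
- dropper_mid (a point): bystander: small dropper bottle with a black cap, 32 mm wide, 76 mm high, to the left; its centre.
- reagent_mid (a point): bystander: small white bottle with a blue cap, 46 mm wide, 96 mm high, to the right; its centre.
- bottle_mid (a point): bystander: tall white bottle with a light blue cap, 50 mm wide, 148 mm high, in front of the heater, in the way of straight low paths; its centre.
Mind the look-alikes: they are no part of the job. What is shaped like the part that bears block_a_mid but red is not meant.

How it is judged:
On the way, in this order (a step that is already met when the one before it is completed fails the run):
1. all three loose blocks are seated flush, each in its own quarter, and let go of, with the clamp still released (horizontal distance between block_a_mid and slot_a below 0.007 m and z of block_a_mid in the frame of slot_a between -0.0025 and 0.0025 m and angle between the z axis of block_a_mid and the z axis of slot_a, either way round below 0.05 rad and angle between the x axis of block_a_mid and the x axis of slot_a, either way round below 0.08 rad and horizontal distance between block_b_mid and slot_b below 0.007 m and z of block_b_mid in the frame of slot_b between -0.0025 and 0.0025 m and angle between the z axis of block_b_mid and the z axis of slot_b, either way round below 0.05 rad and angle between the x axis of block_b_mid and the x axis of slot_b, either way round below 0.08 rad and horizontal distance between block_c_mid and slot_c below 0.007 m and z of block_c_mid in the frame of slot_c between -0.0025 and 0.0025 m and angle between the z axis of block_c_mid and the z axis of slot_c, either way round below 0.05 rad and angle between the x axis of block_c_mid and the x axis of slot_c, either way round below 0.08 rad and contact force between each of block_a, block_b, block_c and the fingers below 0.1 N and value of joint clamp_lever below 0.5 rad), for 0.2 s.
2. the clamp lever stands at the 45-degree mark (value of joint clamp_lever between 0.665 and 0.905 rad), for 0.2 s.
At the end, for the whole second after the job is handed in: Each of the three blocks is within 7 mm of its place in the chamber, at seated height within 2.5 mm, level within 0.05 rad, square to the heater within 0.08 rad, at rest; the lever is at 0.785 rad within 0.12 rad (all of step 2 and horizontal distance between block_a_mid and slot_a below 0.007 m and z of block_a_mid in the frame of slot_a between -0.0025 and 0.0025 m and angle between the z axis of block_a_mid and the z axis of slot_a, either way round below 0.05 rad and angle between the x axis of block_a_mid and the x axis of slot_a, either way round below 0.08 rad and horizontal distance between block_b_mid and slot_b below 0.007 m and z of block_b_mid in the frame of slot_b between -0.0025 and 0.0025 m and angle between the z axis of block_b_mid and the z axis of slot_b, either way round below 0.05 rad and angle between the x axis of block_b_mid and the x axis of slot_b, either way round below 0.08 rad and horizontal distance between block_c_mid and slot_c below 0.007 m and z of block_c_mid in the frame of slot_c between -0.0025 and 0.0025 m and angle between the z axis of block_c_mid and the z axis of slot_c, either way round below 0.05 rad and angle between the x axis of block_c_mid and the x axis of slot_c, either way round below 0.08 rad and linear speed of each of block_a, block_b, block_c below 0.01 m/s); the robot touches nothing.
It fails at once if the dish is moved more than 3 cm or tipped (distance of dish_mid from where it was at the start of the episode above 0.03 m or angle between dish_mid's own z axis and vertical above 0.35 rad).
It fails at once if the dropper bottle is moved more than 3 cm or tipped (distance of dropper_mid from where it was at the start of the episode above 0.03 m or angle between dropper_mid's own z axis and vertical above 0.35 rad).
It fails at once if the small blue-capped bottle is moved more than 3 cm or tipped (distance of reagent_mid from where it was at the start of the episode above 0.03 m or angle between reagent_mid's own z axis and vertical above 0.35 rad).
It fails at once if the tall bottle is moved more than 3 cm or tipped (distance of bottle_mid from where it was at the start of the episode above 0.03 m or angle between bottle_mid's own z axis and vertical above 0.35 rad).
It also fails if it takes over 72 s, if anything falls off the work surface, if the arm or the gripper's body presses on something with over 40 N, if the wrist force passes 120 N, or if a joint passes its speed limit or range.

## Robot

A 7-joint arm with a two-finger parallel gripper is mounted at the origin on a cart in front of the work surface, level with it; the furniture and walls round the work are solid. World frame = base frame: x ahead of the robot, y to its left, z up, the work surface at z = 0. Lengths are in m, angles in rad, forces in N, time in s.
With the tool pointing down it reaches from about 0.35 to 0.9 m from the base axis. Payload 8.1 kg.
Tool frame: the origin (TCP) lies on the centre line of the jaws, within the pads' length; the fingertips stand 19 mm ahead of it and the grasp point (between the pads) is the TCP (manip.tip_reach is the distance from the TCP to the fingertips, in m); z points along the fingers, y is the direction in which the jaws open and shut (so a half turn about z gives the same grasp; the last joint's range is limited). The gripper opens to 92 mm and grips with 3 to 60 N. Pads are 19 mm wide; open, the fingers measure 130 mm over their backs; the gripper's body (75 mm by 190 mm) begins 47 mm behind the grasp point.
Start: joints at [1.197, 0.434, 0.025, 1.573, -0.012, 1.134, -0.075], TCP at [0.167, -0.602, 0.246] pointing down, gripper open.
Joint ranges: [-2.62, 2.62], [-0.44, 2.09], [-1.27, 1.32], [0.08, 2.57], [-1.32, 4.46], [0.12, 2], [-2.74, 2.74]. Speed limits (rad/s): [2.22, 2.22, 3.01, 3.01, 3.14, 3.14, 3.14].

## Interface

Orientations are given as a unit quaternion [w, x, y, z].
In Python, from rig import manip gives the robot as it stands. The module is installed in compiled form; this text tells all that it offers.
- The arm moves only by the tool play_rows, never from a script. Its argument "deltas" is text: rows parted by semicolons, each of 7 numbers parted by spaces: the shift along the world's x, y, z in m, then the turn, a rotation vector about the world's x, y, z in rad, then the opening, from -1 (shut) to 1 (fully open). A call has 1 to 10 rows; each row shifts and turns the commanded pose from where the row before left it; what a row does not reach is not made up. A row lasts 1/10 s, in which the tool goes at most 50 mm and 8.59 degrees, less where a joint would pass 70% of its speed; a pose out of reach is approached as far as the arm can. A call is refused whole if a number of a shift passes 0.05 or a number of a turn 0.15, either way. A call with a gripper value outside its range is refused whole. The fingers move at their own pace and stop on an object; "squeeze" is the grip in N (left out, the last holds). Time passes only in rows, so rows that do not move let the fingers close. It gives the time, the measured TCP pose, the force and the opening at its end, in the units of the state.
- manip.observe(): the state, without advancing time (a new reading comes with each control period).
- manip.capture(name): name is "scene" or "top" or "wrist"; returns a dict with "pixels" (480x640x3 uint8, red, green, blue), "K" (3x3 intrinsics, pixels), "R" (3x3) and "t" (3): a world point X has camera coordinates R X + t. Camera axes: x right, y down, z forward; pixel columns grow to the right and rows downward; lengths in m; the calibration is good to about 2 mm. The wrist camera is an equidistant fisheye: a pixel r from the principal point sees the ray r / f radians off the axis. A picture is of the moment at which its call begins. There is no depth.
- manip.finish_job(): hands the job in, once; it reports no verdict.
The state is a dict: "t": time; "q": joint angles; "dq": joint speeds; "tau": joint torques, N m; "tcp_pos": TCP position; "ee_rot": TCP orientation; "force": force on the tool from outside, world axes, zero at the start; "ft_torque": the same for the moment, N m; "opening": finger opening in m.
Only numpy, scipy, OpenCV 4.12 (cv2) and the standard library are available. Lean on these libraries where they do the work, as an engineer would, in place of code of your own. Each camera call takes 0.05 s, during which the arm holds its last target.

## Working session

There is one attempt and no reset: what is moved stays moved. The work goes in short steps, Python scripts to look and compute and a tool call to move; the robot and the scene stay as the last step left them, time stands still between calls to the robot, and variables do not carry over. Pictures are saved under pics/ and viewed, and the job is handed in when it is done.

Besides the shell and the picture viewer there is one more tool, called after "Call:" as name(argument=value, ...) on one line, values as JSON. play_rows: Moves the arm, as the interface text tells. Its arguments: {"type":"object","properties":{"deltas":{"type":"string"},"squeeze":{"type":"number"}},"required":["deltas"]}

```bash
mkdir -p pics; python3 - <<'E'
from rig import manip
import cv2,pickle
for n in ["scene","top","wrist"]:
    c=manip.capture(n); cv2.imwrite(f"pics/{n}0.png",c["pixels"][:,:,::-1]); pickle.dump(c,open(f"{n}0.pkl","wb"))
    print(n,c["K"].tolist(),c["R"].round(4).tolist(),c["t"].round(4).tolist())
print(manip.observe(), manip.tip_reach)
E
```

```text
scene [[620.65675209745, 0.0, 317.9403115732417], [0.0, 620.65675209745, 238.55044388483344], [0.0, 0.0, 1.0]] [[-0.8076, -0.5895, 0.0155], [-0.3319, 0.4327, -0.8382], [0.4874, -0.6821, -0.5451]] [0.4315, 0.2358, 1.3104]
top [[435.0068609046295, 0.0, 317.4855519014273], [0.0, 435.0068609046295, 238.91817961921137], [0.0, 0.0, 1.0]] [[-0.0147, -0.9998, -0.0149], [-0.9973, 0.0157, -0.0716], [0.0718, 0.0139, -0.9973]] [0.0227, 0.5096, 1.1646]
wrist [[371.64829954431775, 0.0, 313.91890153077725], [0.0, 371.64829954431775, 244.50516767920374], [0.0, 0.0, 1.0]] [[0.2664, -0.9639, -0.001], [-0.918, -0.254, 0.3047], [-0.2939, -0.0803, -0.9525]] [-0.6244, -0.0383, 0.392]
{'t': 0.15, 'q': array([ 1.19741471,  0.43506362,  0.02494516,  1.57383713, -0.01157267,
        1.1339849 , -0.07509637]), 'dq': array([ 0.00107824, -0.00069289,  0.00104732, -0.0014191 ,  0.00088181,
        0.00098747, -0.00052077]), 'tau': array([ 2.28806181e-03, -6.68264079e+01,  9.86166671e-01, -3.14695716e+01,
       -6.05001580e-02,  3.92819848e-02,  3.51777828e-05]), 'tcp_pos': array([ 0.16705461, -0.60191147,  0.24514419]), 'ee_rot': array([-5.58052167e-04,  9.90850291e-01,  1.34964331e-01, -1.35739443e-04]), 'force': array([-0.40520064, -0.60887923, -0.39665928]), 'ft_torque': array([-0.02117855,  0.00489845,  0.02032245]), 'opening': 0.09157882872747651} 0.019
```

View pics/scene0.png

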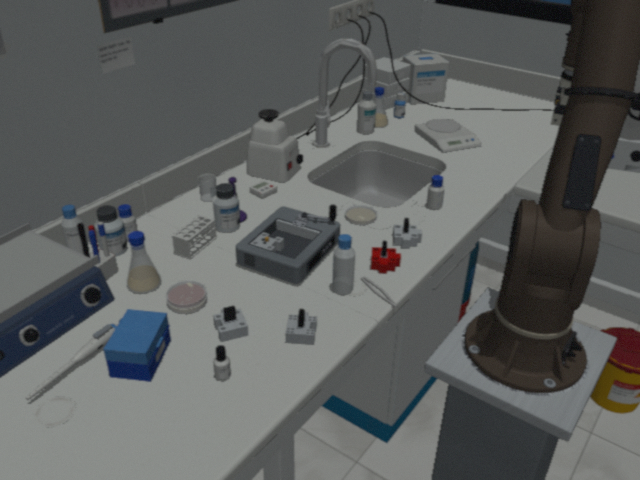

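View pics/top0.png

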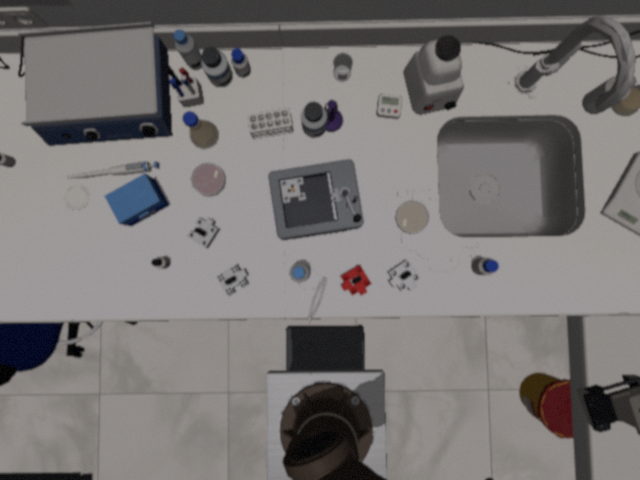

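View pics/wrist0.png

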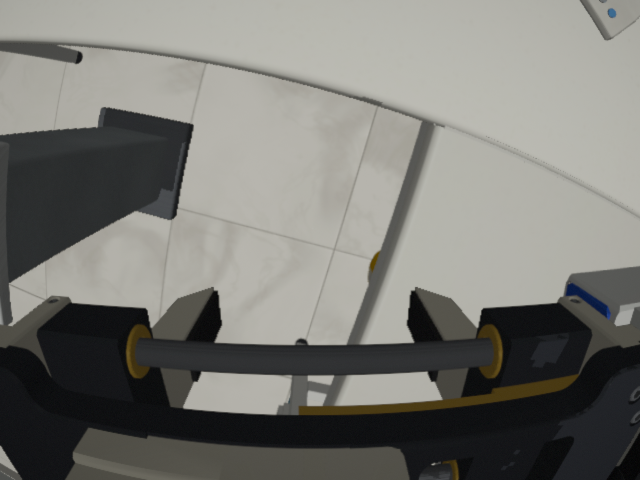

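The scene and top views show the heater at top (315,200), fixed block at (292,190), lever knob at (357,217). Block candidates in top: grey at (205,232), (233,279) and (404,276); the red one at (355,280) is the look-alike. The tall bottle is at (300,271), the dish at (412,217), the reagent at (487,266) and the dropper at (160,262).

```bash
python3 - <<'E'
import cv2,numpy as np
im=cv2.imread("pics/top0.png")
a=cv2.resize(im[205:305,180:280],(400,400),interpolation=cv2.INTER_CUBIC)
b=cv2.resize(im[205:305,330:430],(400,400),interpolation=cv2.INTER_CUBIC)
cv2.imwrite("pics/crop0.png",np.hstack([a,b]))
cv2.imwrite("pics/crop1.png",cv2.resize(im[150:250,260:370],(770,700),interpolation=cv2.INTER_CUBIC)[:600])
s=cv2.imread("pics/scene0.png")
cv2.imwrite("pics/crop2.png",cv2.resize(s[200:400,200:440],(720,600),interpolation=cv2.INTER_CUBIC))
E
```

```text
(no output)
```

View pics/crop0.png

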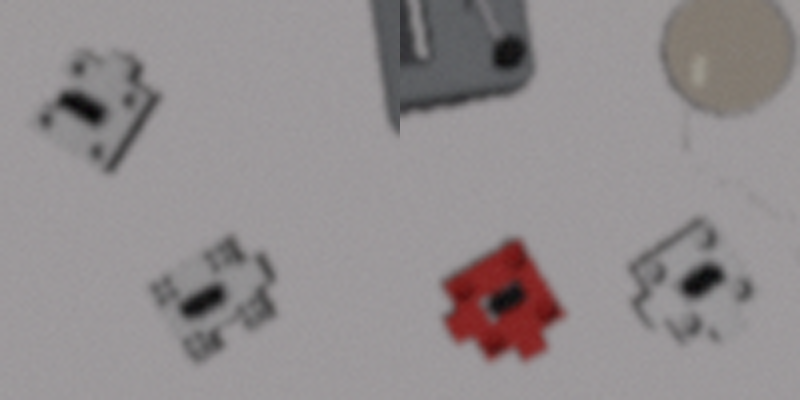

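View pics/crop1.png

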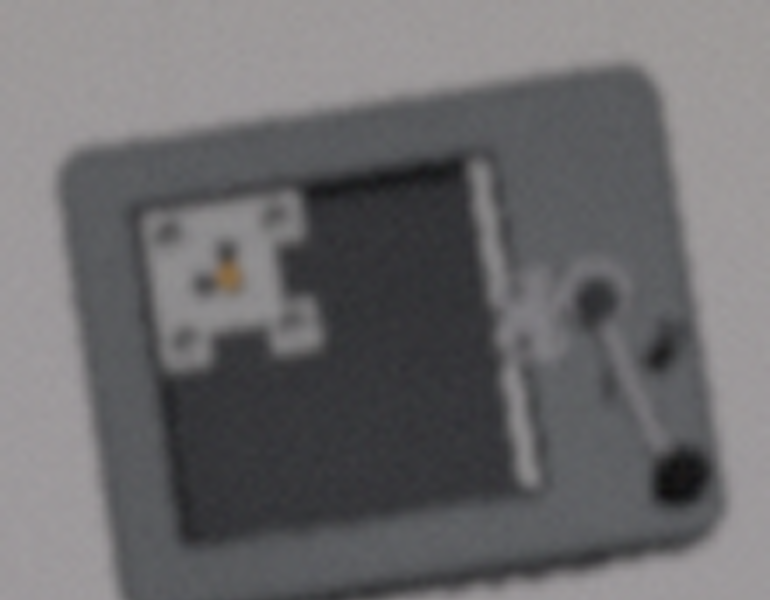

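View pics/crop2.png

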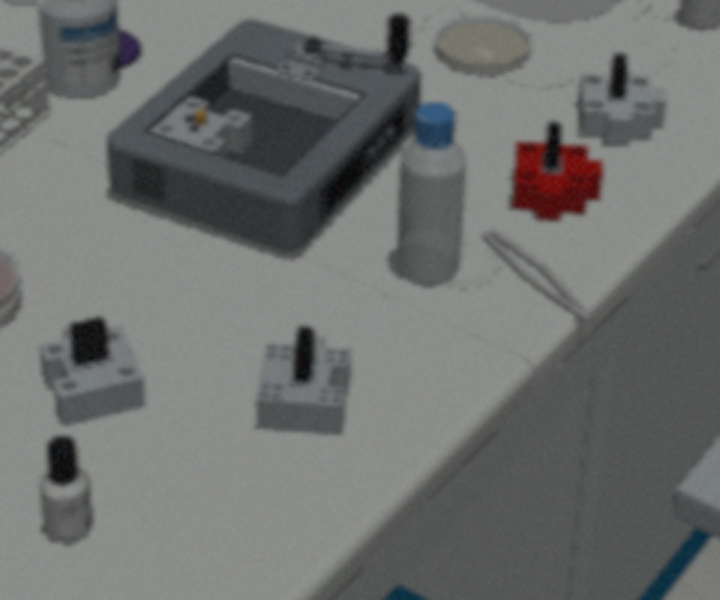

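```bash
cat > h.py <<'E'
import numpy as np,cv2,pickle
from scipy.optimize import least_squares
def cam(c): return c["K"],c["R"],c["t"]
def ray(c,uv,fish=False):
    K,R,t=cam(c); x=(uv[0]-K[0,2])/K[0,0]; y=(uv[1]-K[1,2])/K[1,1]
    if fish:
        th=np.hypot(x,y); d=np.array([np.sin(th)*x/th,np.sin(th)*y/th,np.cos(th)])
    else: d=np.array([x,y,1.])
    return -R.T@t, R.T@d
def atz(c,uv,z,fish=False):
    o,d=ray(c,uv,fish); return o+d*(z-o[2])/d[2]
def proj(c,X,fish=False):
    K,R,t=cam(c); P=np.atleast_2d(X)@R.T+t
    if fish:
        r=np.hypot(P[:,0],P[:,1]); th=np.arctan2(r,P[:,2]); k=th/np.maximum(r,1e-12); xy=P[:,:2]*k[:,None]
    else: xy=P[:,:2]/P[:,2:]
    return np.c_[xy[:,0]*K[0,0]+K[0,2],xy[:,1]*K[1,1]+K[1,2]]
def outline(kind,h=30.5):
    # top outline in block axes, mm -> m; sides +x,+y,-x,-y : T,N or 0
    s=dict(a='TT00',b='0TN0',c='T00N',f='00NN')[kind]
    pts=[]
    for i,k in enumerate(s):
        a=i*np.pi/2; R=np.array([[np.cos(a),-np.sin(a)],[np.sin(a),np.cos(a)]])
        p=[(30.5,-30.5)]
        if k=='T': p+=[(30.5,-10),(42.5,-10),(42.5,10),(30.5,10)]
        if k=='N': p+=[(30.5,-11.5),(18.5,-11.5),(18.5,11.5),(30.5,11.5)]
        pts+= [R@np.array(q) for q in p]
    return np.array(pts)/1000
E
python3 - <<'E'
from h import *
c=pickle.load(open("top0.pkl","rb"))
for n,uv,z in [("a",(405,275),.047),("b",(200.5,231.5),.047),("c",(230.5,280),.047),("red",(356,279),.047),("dish",(412,217),.015),("reag",(487,266),.096),("drop",(160,262),.076),("bottle",(300,271),.148),("knob",(357,217.5),.113),("piv",(345,193),.093),("fixed",(292.5,190),.07)]:
    p=atz(c,uv,z); print(n,p.round(3),np.hypot(*p[:2]).round(3))
# heater deck corners in crop1 coordinates (scale 7, off 260,150), chamber corners
for uv in [(135,205),(470,160),(530,490),(180,545)]:
    print(atz(c,(uv[0]/7+260,uv[1]/7+150),.06).round(4))
E
```

```text
a [ 0.409 -0.214  0.047] 0.462
b [0.533 0.326 0.047] 0.625
c [0.403 0.246 0.047] 0.472
red [ 0.4   -0.085  0.047] 0.409
dish [ 0.566 -0.244  0.015] 0.616
reag [ 0.429 -0.411  0.096] 0.595
drop [0.452 0.423 0.076] 0.619
bottle [0.424 0.056 0.148] 0.428
knob [ 0.555 -0.086  0.113] 0.562
piv [ 0.622 -0.058  0.093] 0.624
fixed [0.636 0.078 0.07 ] 0.641
[0.6672 0.1134 0.06  ]
[ 0.6821 -0.0138  0.06  ]
[ 0.5561 -0.0343  0.06  ]
[0.5374 0.0976 0.06  ]
```

```bash
python3 - <<'E'
from h import *
from scipy.spatial.transform import Rotation as Ro
c=pickle.load(open("wrist0.pkl","rb"));K,R,t=cam(c)
o=-R.T@t; q=[-5.58e-4,.99085,.13496,-1.36e-4]
T=Ro.from_quat(q[1:]+q[:1]).as_matrix()
print(o, T.T@(o-np.array([.16705,-.60191,.24514])), (T.T@R.T[:,2]).round(4)); print(T.round(3)); print((T.T@R.T).round(4).tolist())
print(proj(c,np.array([.16705,-.60191,.24514]),True))
E
```

```text
[ 0.24641661 -0.58012698  0.38438478] [ 8.22847335e-02  7.80662736e-05 -1.39254744e-01] [-3.046e-01 -2.000e-04  9.525e-01]
[[ 0.964  0.267 -0.   ]
 [ 0.267 -0.964  0.001]
 [-0.    -0.001 -1.   ]]
[[-0.0011, -0.9525, -0.3046], [1.0, -0.0011, -0.0002], [-0.0002, -0.3046, 0.9525]]
[[313.89352414 327.83710966]]
```

Call:
play_rows(deltas="0.0205 0.0413 -0.005 0 0 0 0;0.0205 0.0413 -0.005 0 0 0 0;0.0205 0.0413 -0.005 0 0 0 0;0.0205 0.0413 -0.005 0 0 0 0;0.0205 0.0413 -0.005 0 0 0 0;0.0205 0.0413 -0.005 0 0 0 0;0.0205 0.0413 -0.005 0 0 0 0;0.0205 0.0413 -0.005 0 0 0 0;0.0205 0.0413 -0.005 0 0 0 0;0 0 0 0 0 0 0")

```text
t: 1.15
tcp_pos: [0.3538, -0.2251, 0.2004]
ee_rot: [-0.001, 0.99, 0.139, 0.0]
force: [-0.6, -1.3, 1.1]
opening: 0.0462
```

```bash
cat > snap.py <<'E'
import sys
from rig import manip
import cv2,pickle
n,tag=sys.argv[1:3]
c=manip.capture(n); cv2.imwrite(f"pics/{tag}.png",c["pixels"][:,:,::-1]); pickle.dump(c,open(f"{tag}.pkl","wb"))
s=manip.observe(); print(s["t"],s["tcp_pos"].round(4),s["ee_rot"].round(4),s["force"].round(2),round(s["opening"],4))
E
python3 snap.py wrist wa1
```

```text
1.2 [ 0.3527 -0.2279  0.2006] [-4.000e-04  9.904e-01  1.379e-01 -0.000e+00] [-0.91 -0.8   0.03] 0.0461
```

View pics/wa1.png

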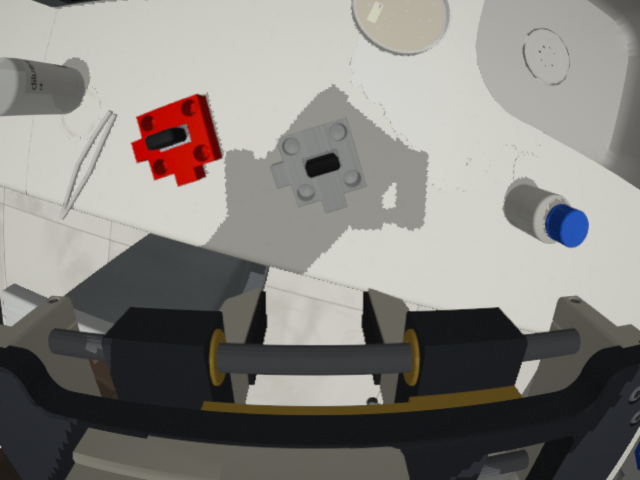

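```bash
cat > crop.py <<'E'
import sys,cv2
tag,x0,y0,x1,y1,s,out=sys.argv[1:8]
im=cv2.imread(f"pics/{tag}.png")[int(y0):int(y1),int(x0):int(x1)]
cv2.imwrite(f"pics/{out}.png",cv2.resize(im,None,fx=float(s),fy=float(s),interpolation=cv2.INTER_CUBIC))
E
python3 crop.py wa1 260 105 385 225 5 wa1c
```

```text
(no output)
```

View pics/wa1c.png

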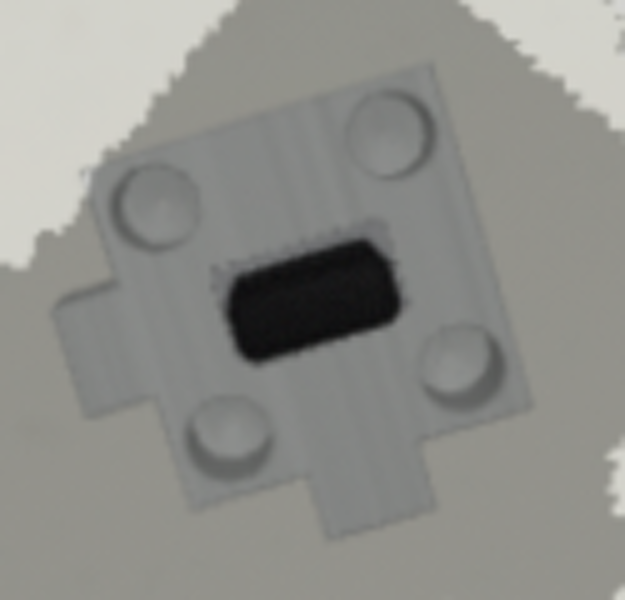

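```bash
cat >> h.py <<'E'
def fit(c,uv,M,z,fish=True,x0=(0.5,0,0),freez=False):
    uv=np.array(uv,float);M=np.array(M,float)
    def P(p):
        ca,sa=np.cos(p[2]),np.sin(p[2]); zz=p[3] if freez else z
        return np.c_[p[0]+M[:,0]*ca-M[:,1]*sa,p[1]+M[:,0]*sa+M[:,1]*ca,np.full(len(M),zz)]
    best=None
    for a in (0,1.5,3,-1.5):
        r=least_squares(lambda p:(proj(c,P(p),fish)-uv).ravel(),list(x0[:2])+[x0[2]+a]+([z] if freez else []),loss='soft_l1')
        if best is None or r.cost<best.cost: best=r
    res=(proj(c,P(best.x),fish)-uv)
    return best.x,res
def uncrop(pts,x0,y0,s): return [((p[0]+.5)/s-.5+x0,(p[1]+.5)/s-.5+y0) for p in pts]
E
python3 - <<'E'
from h import *
c=pickle.load(open("wa1.pkl","rb"))
uv=uncrop([(90,170),(433,63),(533,406),(420,440),(437,512),(330,540),(310,475),(195,510),(155,400),(88,417),(52,310),(118,283)],260,105,5)
M=np.array([(30.5,-30.5),(-30.5,-30.5),(-30.5,30.5),(-10,30.5),(-10,42.5),(10,42.5),(10,30.5),(30.5,30.5),(30.5,10),(42.5,10),(42.5,-10),(30.5,-10)])/1000
for fz in (False,True):
    p,r=fit(c,uv,M,.03,x0=(.41,-.21,0),freez=fz); print(p.round(4),np.abs(r).max().round(2))
# handle top
uvh=uncrop([(230,280),(375,238),(403,315),(253,362)],260,105,5)
print(fit(c,uvh,np.array([(13,-6),(-13,-6),(-13,6),(13,6)])/1000,.064,x0=(.41,-.21,1.8))[0].round(4))
E
```

```text
[ 0.4087 -0.2162  2.15  ] 1.83
[ 0.4084 -0.2163  2.1495  0.0272] 1.48
[ 0.4099 -0.2158  2.13  ]
```

Wrist view: grey block at (322,165) has two tongues, left and bottom, and four wide wells, so it's block A. The red look-alike is at (176,140). The measured size fits.

Call:
play_rows(deltas="0.0057 0.0012 -0.006 0 0 0.145 0;0.0057 0.0012 -0.006 0 0 0.145 0;0.0057 0.0012 -0.006 0 0 0.145 0;0.0057 0.0012 -0.006 0 0 0.145 0;0.0057 0.0012 -0.006 0 0 0.145 0;0.0057 0.0012 -0.006 0 0 0.145 0;0.0057 0.0012 -0.006 0 0 0.145 0;0.0057 0.0012 -0.006 0 0 0.145 0;0.0057 0.0012 -0.006 0 0 0.145 0;0.0057 0.0012 -0.006 0 0 0.145 0")

```text
t: 2.2
tcp_pos: [0.4083, -0.2199, 0.1404]
ee_rot: [-0.0, 0.651, 0.759, -0.0]
force: [-0.3, 0.2, -0.1]
opening: 0.0463
```

Call:
play_rows(deltas="0 0 -0.006 0 0 0.145 0;0 0 -0.006 0 0 0.145 0;0 0 -0.005 0 0 0.133 0;0 0 0 0 0 0 0;0 0 0 0 0 0 0")

```text
t: 2.7
tcp_pos: [0.4083, -0.2195, 0.1237]
ee_rot: [-0.0, 0.481, 0.877, -0.0]
force: [0.8, -0.4, -1.2]
opening: 0.0463
```

```bash
python3 snap.py wrist wa2; cat > yaw.py <<'E'
from rig import manip
from scipy.spatial.transform import Rotation as Ro
import numpy as np
s=manip.observe();q=s["ee_rot"];T=Ro.from_quat(list(q[1:])+[q[0]]).as_matrix()
print("yaw",np.arctan2(T[1,0],T[0,0]).round(4),"z",T[:,2].round(4),"q",s["q"].round(2),"tcp",s["tcp_pos"].round(4),"F",s["force"].round(2),s["ft_torque"].round(2),"op",round(s["opening"],4),"t",round(s["t"],2))
E
python3 yaw.py
```

```text
2.75 [ 0.4085 -0.2193  0.1239] [ 0.000e+00  4.806e-01  8.769e-01 -1.000e-04] [ 0.33 -0.14  0.05] 0.0456
yaw 2.1389 z [ 0.e+00 -1.e-04 -1.e+00] q [ 0.81  0.39 -0.55  2.06  0.29  0.76  0.65] tcp [ 0.4085 -0.2193  0.1239] F [ 0.33 -0.14  0.05] [-0.05 -0.15 -0.05] op 0.0456 t 2.75
```

View pics/wa2.png

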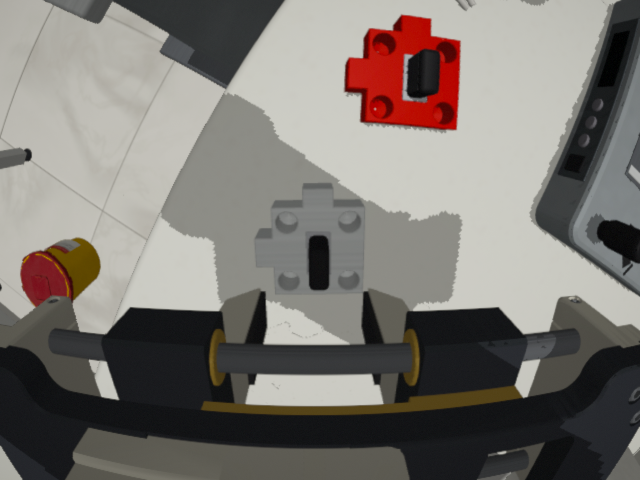

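```bash
python3 crop.py wa2 250 175 375 300 5 wa2c
```

```text
(no output)
```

View pics/wa2c.png

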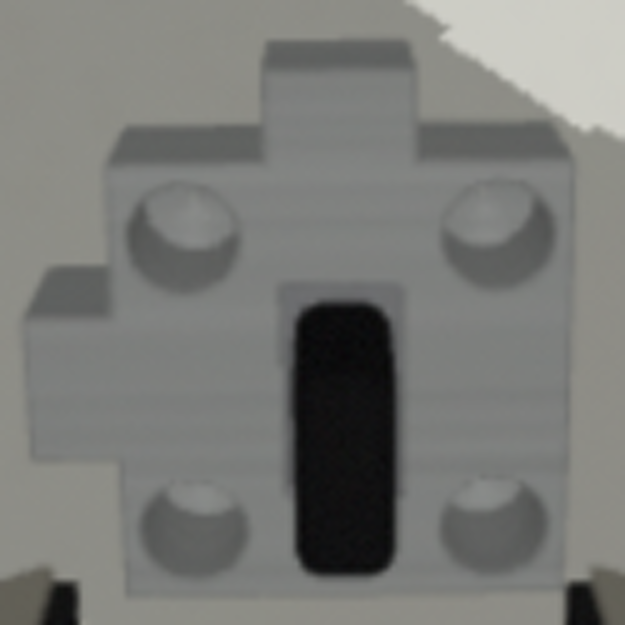

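```bash
python3 - <<'E'
from h import *
c=pickle.load(open("wa2.pkl","rb"))
uv=uncrop([(108,165),(572,160),(565,590),(128,596),(262,70),(415,67),(264,163),(417,160),(25,318),(32,460),(110,316),(122,460)],250,175,5)
M=np.array([(30.5,30.5),(30.5,-30.5),(-30.5,-30.5),(-30.5,30.5),(42.5,10),(42.5,-10),(30.5,10),(30.5,-10),(10,42.5),(-10,42.5),(10,30.5),(-10,30.5)])/1000
for fz in (False,True):
    p,r=fit(c,uv,M,.03,x0=(.41,-.21,2.1),freez=fz); print(p.round(4),np.abs(r).max().round(2))
E
```

```text
[ 0.4084 -0.2155  2.1532] 1.21
[ 0.4086 -0.2159  2.1537  0.0283] 0.71
```

Call:
play_rows(deltas="0 0.0035 -0.025 0 0 0.014 0;0 0 -0.025 0 0 0 0;0 0 -0.015 0 0 0 0;0 0 -0.0065 0 0 0 0;0 0 0 0 0 0 0;0 0 0 0 0 0 -1;0 0 0 0 0 0 -1;0 0 0 0 0 0 -1;0 0 0 0 0 0 -1", squeeze=45)

```text
t: 3.65
tcp_pos: [0.4089, -0.2152, 0.0527]
ee_rot: [0.0, 0.472, 0.881, -0.0]
force: [-0.2, 0.9, 0.2]
opening: 0.0185
```

```bash
python3 yaw.py
```

```text
yaw 2.1574 z [ 8.e-04 -4.e-04 -1.e+00] q [ 0.74  0.5  -0.48  2.13  0.41  0.6   0.55] tcp [ 0.4089 -0.2152  0.0527] F [-0.23  0.86  0.22] [ 0.05 -0.19 -0.01] op 0.0185 t 3.65
```

Call:
play_rows(deltas="0 0 0 0 0 0 -1;0 0 0.01 0 0 0 -1;0 0 0.03 0 0 0 -1;0 0 0.045 0 0 -0.1 -1;0 0 0.045 0 0 -0.145 -1;0.009 0.02 0.045 0 0 -0.145 -1;0.012 0.025 0.02 0 0 -0.145 -1;0.012 0.025 0 0 0 -0.145 -1;0.012 0.025 0 0 0 -0.145 -1;0.012 0.025 0 0 0 -0.145 -1")

```text
t: 4.65
tcp_pos: [0.4656, -0.0938, 0.248]
ee_rot: [0.0, 0.83, 0.557, 0.0]
force: [0.6, 0.1, -1.6]
opening: 0.0116
```

Call:
play_rows(deltas="0.012 0.025 0 0 0 -0.145 -1;0.012 0.025 0 0 0 -0.145 -1;0.012 0.025 0 0 0 -0.145 -1;0.012 0.025 0 0 0 -0.145 -1;0.012 0.025 0 0 0 -0.145 -1;0.012 0.025 0 0 0 -0.145 -1;0.004 0 0 0 0 -0.145 -1;0 0 0 0 0 -0.05 -1;0 0 0 0 0 0 -1")

```text
t: 5.55
tcp_pos: [0.5412, 0.0554, 0.2474]
ee_rot: [-0.0, 0.998, 0.061, -0.0]
force: [-0.9, -0.1, -1.3]
opening: 0.012
```

```bash
python3 yaw.py; python3 snap.py wrist wh1
```

```text
yaw 0.1231 z [-8.e-04  2.e-04 -1.e+00] q [ 0.08  0.33 -0.36  1.75  0.13  1.09 -1.77] tcp [0.5412 0.0554 0.2474] F [-0.9  -0.13 -1.32] [ 0.06 -0.01  0.01] op 0.012 t 5.55
5.6 [0.5412 0.0551 0.2474] [-1.000e-04  9.981e-01  6.230e-02 -3.000e-04] [ 0.27 -0.02 -2.32] 0.012
```

View pics/wh1.png

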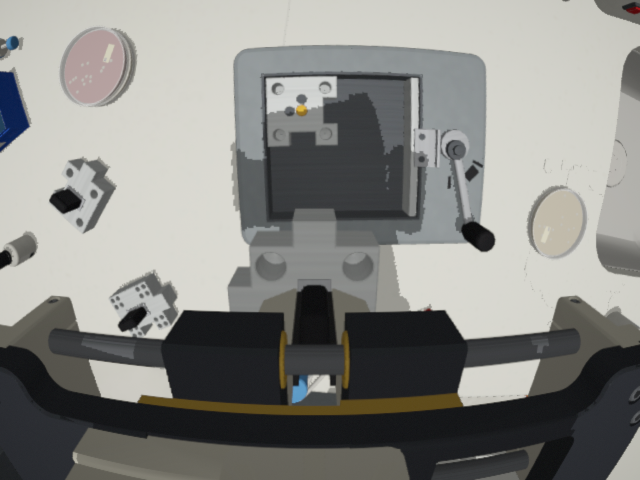

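Wrist view: A is held straight (body at (315,265), tongues up and left). The heater is ahead with the chamber at (265–420, 75–215), fixed block at (300,110) and knob at (478,235). B at (80,195) and C at (140,305) are also visible.

```bash
python3 crop.py wh1 225 40 495 250 2.9 wh1c;python3 crop.py wh1 225 195 395 325 4.5 wh1d
```

```text
(no output)
```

View pics/wh1c.png

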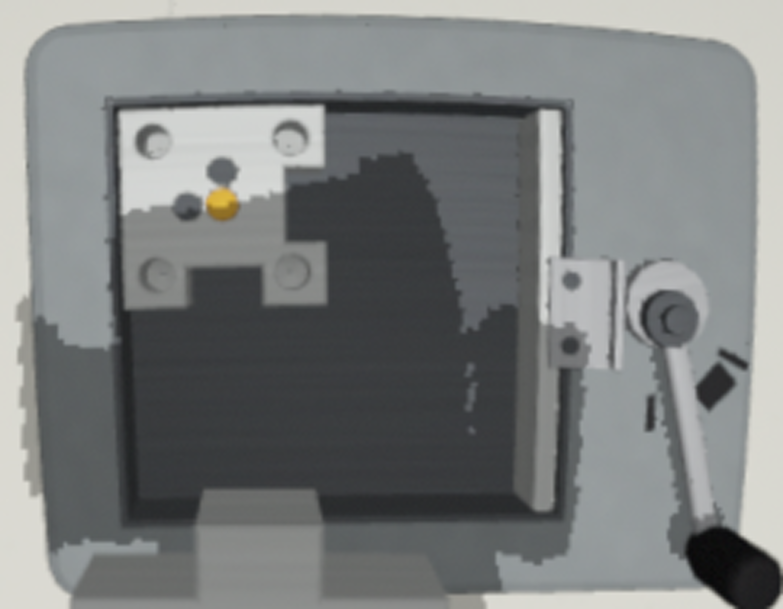

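View pics/wh1d.png

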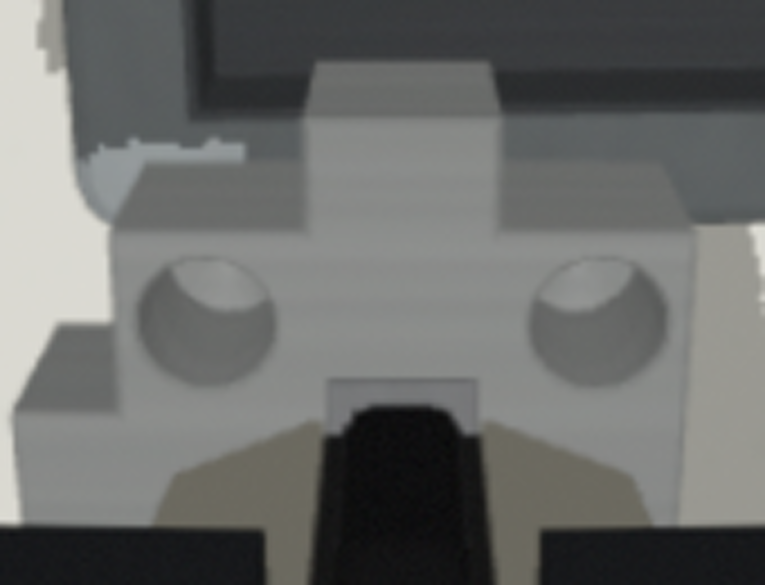

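```bash
python3 - <<'E'
from h import *
c=pickle.load(open("wh1.pkl","rb"))
F=[(120,107),(325,107),(325,165),(285,168),(285,240),(327,242),(327,303),(263,305),(263,265),(190,268),(190,307),(125,309)]
M=np.array([(30.5,30.5),(30.5,-30.5),(11.5,-30.5),(11.5,-18.5),(-11.5,-18.5),(-11.5,-30.5),(-30.5,-30.5),(-30.5,-11.5),(-18.5,-11.5),(-18.5,11.5),(-30.5,11.5),(-30.5,30.5)])/1000+.032
uv=uncrop(F,225,40,2.9)
for fz in (False,True):
    p,r=fit(c,uv,M,.06,x0=(.61,.04,.12),freez=fz); print("heater fixed",p.round(4),np.abs(r).max().round(2))
p0,_=fit(c,uv,M,.06,x0=(.61,.04,.12))
uv2=uv+uncrop([(113,103),(571,103),(575,520),(122,525)],225,40,2.9)
M2=np.vstack([M,np.array([(64,64),(64,-65),(-64,-65),(-64,64)])/1000])
p,r=fit(c,uv2,M2,.06,x0=(.61,.04,.12)); print("with chamber",p.round(4),r[-4:].round(1))
def h2w(p,x,y):
    return np.array([p[0]+x*np.cos(p[2])-y*np.sin(p[2]),p[1]+x*np.sin(p[2])+y*np.cos(p[2])])
print("pivot px",proj(c,np.r_[h2w(p,0,-.102),.093],True), (np.array(uncrop([(672,317)],225,40,2.9))))
H=[(113,235),(692,232),(305,117),(500,117),(305,235),(500,233),(15,411),(120,411)]
MH=np.array([(30.5,30.5),(30.5,-30.5),(42.5,10),(42.5,-10),(30.5,10),(30.5,-10),(10,42.5),(10,30.5)])/1000
uvh=uncrop(H,225,195,4.5)
for fz in (False,True):
    q,r=fit(c,uvh,MH,.2474-.0227,x0=(.54,.055,.12),freez=fz); print("held",q.round(4),np.abs(r).max().round(2))
for n,x,y in (("a",-.032,-.032),("b",.032,-.032),("c",-.032,.032)): print(n,h2w(p0,x,y).round(4),h2w(p,x,y).round(4))
for z in (.113,.079): pass
kn=atz(c,uncrop([(715,545)],225,40,2.9)[0],.113,True); print(kn)
E
```

```text
heater fixed [0.611  0.0414 0.1386] 1.17
heater fixed [0.611  0.0414 0.1391 0.0582] 1.17
with chamber [0.6109 0.0414 0.1378] [[  0.6   0.7]
 [ -9.5   1.3]
 [-13.6  -2.2]
 [  2.2  -2.2]]
pivot px [[464.0513422  151.34674998]] [[456.39655172 148.98275862]]
held [0.5404 0.0549 0.1242] 1.72
held [0.5395 0.0549 0.1238 0.2221] 0.7
a [0.5837 0.0053] [0.5836 0.0053]
b [0.6471 0.0142] [0.647  0.0141]
c [0.5749 0.0687] [0.5749 0.0687]
[ 0.56575568 -0.07037833  0.113     ]
```

Call:
play_rows(deltas="0.0109 -0.0124 -0.02 0 0 0.0145 -1;0.0109 -0.0124 -0.03 0 0 0 -1;0.0108 -0.0124 -0.03 0 0 0 -1;0.0108 -0.0124 -0.022 0 0 0 -1;0 0 -0.01 0 0 0 -1;0 0 0 0 0 0 -1;0 0 0 0 0 0 -1")

```text
t: 6.3
tcp_pos: [0.5849, 0.0064, 0.1361]
ee_rot: [-0.0, 0.998, 0.069, 0.0]
force: [0.2, -0.0, -1.0]
opening: 0.0118
```

```bash
python3 yaw.py; python3 snap.py wrist wh2
```

```text
yaw 0.1388 z [ 5.e-04  8.e-04 -1.e+00] q [ 0.12  0.51 -0.32  1.78  0.2   0.89 -1.71] tcp [0.5849 0.0064 0.1361] F [ 0.23 -0.02 -0.98] [-0.01  0.03 -0.  ] op 0.0118 t 6.3
6.35 [0.5852 0.0064 0.1365] [-3.000e-04  9.976e-01  6.940e-02  8.000e-04] [ 0.62  0.72 -1.86] 0.012
```

View pics/wh2.png

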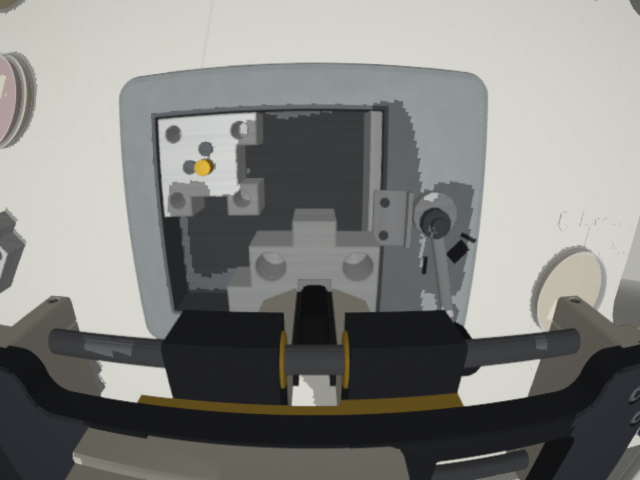

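```bash
python3 crop.py wh2 145 95 395 315 3 wh2c
```

```text
(no output)
```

View pics/wh2c.png

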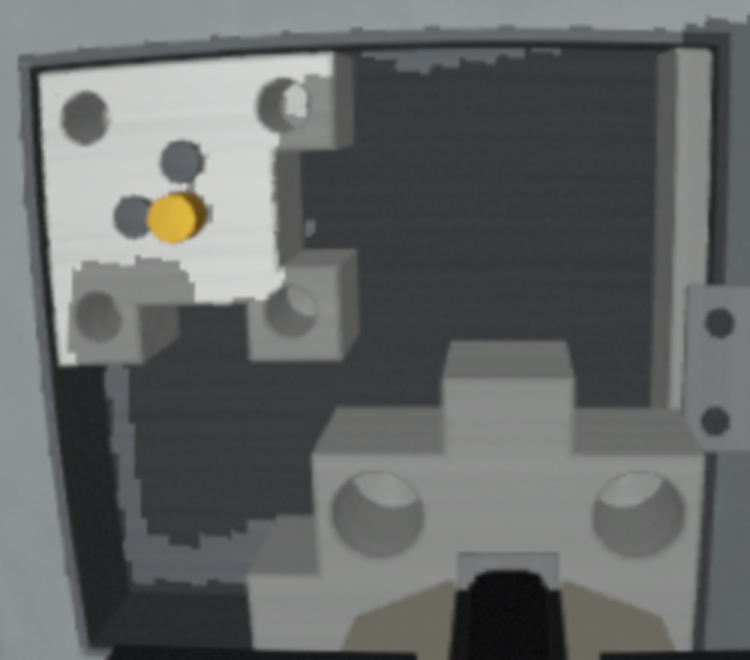

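```bash
cat > rel.py <<'E'
from h import *
MF=np.array([(30.5,30.5),(30.5,-30.5),(11.5,-30.5),(11.5,-18.5),(-11.5,-18.5),(-11.5,-30.5),(-30.5,-30.5),(-30.5,-11.5),(-18.5,-11.5),(-18.5,11.5),(-30.5,11.5),(-30.5,30.5)])/1000+.032
def rel(tag,F,idx,H,MH,crop,topz,x0h):
    c=pickle.load(open(tag+".pkl","rb"))
    for fz in (False,True):
        p,r=fit(c,uncrop(F,*crop),MF[idx],.06,x0=(.61,.04,.13),freez=fz); print("heater",p.round(4),np.abs(r).max().round(2))
        q,r2=fit(c,uncrop(H,*crop),np.array(MH)/1000,topz,x0=x0h,freez=fz); print("held",q.round(4),np.abs(r2).max().round(2))
        d=q[:2]-p[:2]; ca,sa=np.cos(p[2]),np.sin(p[2]); print("held in heater",(d@np.array([[ca,-sa],[sa,ca]])*1000).round(2),"dyaw",(q[2]-p[2]).round(4))
E
python3 - <<'E'
from rel import *
F=[(40,72),(333,53),(336,148),(343,357),(250,358),(246,302),(148,362),(63,366)]
idx=[0,1,2,6,7,8,10,11]
rel("wh2",F,idx,[(313,455),(703,455),(443,378),(574,376),(443,455),(573,455),(249,575),(317,574)],[(30.5,30.5),(30.5,-30.5),(42.5,10),(42.5,-10),(30.5,10),(30.5,-10),(10,42.5),(10,30.5)],(145,95,3),.1363-.0227,(.585,.006,.14))
E
```

```text
heater [0.6114 0.0414 0.1462] 1.22
held [0.5843 0.006  0.138 ] 1.03
held in heater [-32.03 -31.05] dyaw -0.0082
heater [0.6111 0.0418 0.1464 0.0581] 0.94
held [0.5838 0.006  0.1381 0.112 ] 0.94
held in heater [-32.31 -31.43] dyaw -0.0083
```

Call:
play_rows(deltas="0 -0.0007 -0.008 0 0 0.004 -1;0 0 -0.01 0 0 0 -1;0 0 -0.008 0 0 0 -1;0 0 -0.006 0 0 0 -1;0 0 -0.004 0 0 0 -1")

```text
t: 6.85
tcp_pos: [0.5847, 0.0047, 0.0983]
ee_rot: [-0.0, 0.998, 0.071, -0.001]
force: [0.6, 0.6, -1.5]
opening: 0.0117
```

```bash
python3 yaw.py
```

```text
yaw 0.1413 z [-1.1e-03 -1.0e-04 -1.0e+00] q [ 0.12  0.55 -0.3   1.81  0.22  0.81 -1.73] tcp [0.5847 0.0047 0.0983] F [ 0.57  0.57 -1.49] [-0.01  0.02 -0.05] op 0.0117 t 6.85
```

Call:
play_rows(deltas="0 0 -0.006 0 0 0 -1;0 0 -0.005 0 0 0 -1;0 0 -0.003 0 0 0 -1;0 0 -0.002 0 0 0 -1;0 0 0 0 0 0 -1")

```text
t: 7.35
tcp_pos: [0.5849, 0.0046, 0.083]
ee_rot: [0.0, 0.998, 0.071, -0.0]
force: [-0.3, -0.2, -0.8]
opening: 0.0116
```

```bash
python3 yaw.py
```

```text
yaw 0.1412 z [-3.e-04 -1.e-04 -1.e+00] q [ 0.11  0.57 -0.3   1.82  0.23  0.78 -1.74] tcp [0.5849 0.0046 0.083 ] F [-0.33 -0.23 -0.81] [ 0.01  0.01 -0.01] op 0.0116 t 7.35
```

Call:
play_rows(deltas="0 0 0 0 0 0 -0.4;0 0 0 0 0 0 -0.4;0 0 0 0 0 0 -0.4;0 0 0.02 0 0 0 -0.4;0 0 0.04 0 0 0 -0.4;0 0 0.04 0 0 0 -0.4;0 0.02 0.04 0 0 0 -0.4;0 0.03 0.02 0 0 0 -0.2;0 0.03 0 0 0 0 0;0 0.02 0 0 0 0 0")

```text
t: 8.35
tcp_pos: [0.5852, 0.1073, 0.2447]
ee_rot: [-0.001, 0.997, 0.071, 0.001]
force: [0.1, -0.1, -0.2]
opening: 0.0447
```

```bash
python3 yaw.py; python3 snap.py wrist wh3;python3 snap.py top t3; python3 crop.py t3 180 150 380 300 4 t3c
```

```text
yaw 0.1429 z [ 0.0025  0.0015 -1.    ] q [-0.01  0.42 -0.36  1.63  0.16  1.12 -1.84] tcp [0.5852 0.1073 0.2447] F [ 0.08 -0.1  -0.2 ] [-0.01  0.   -0.04] op 0.0447 t 8.35
8.4 [0.5845 0.1109 0.2442] [-1.600e-03  9.973e-01  7.320e-02  8.000e-04] [-0.79  2.82  0.33] 0.0458
8.45 [0.5846 0.1088 0.2438] [-1.000e-03  9.973e-01  7.310e-02  5.000e-04] [ 0.09 -0.66  0.01] 0.0453
```

View pics/wh3.png

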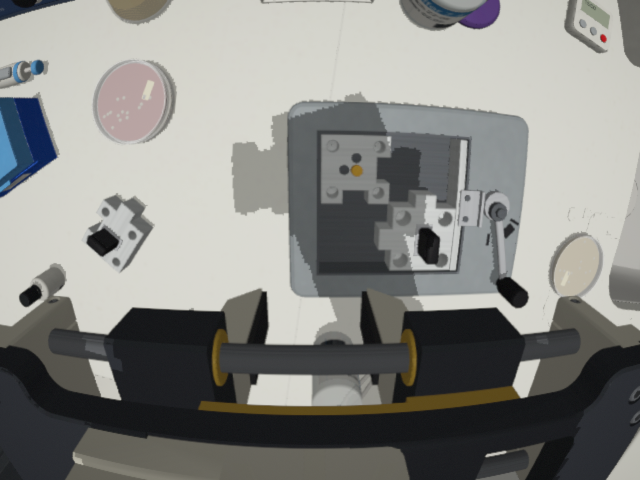

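View pics/t3c.png

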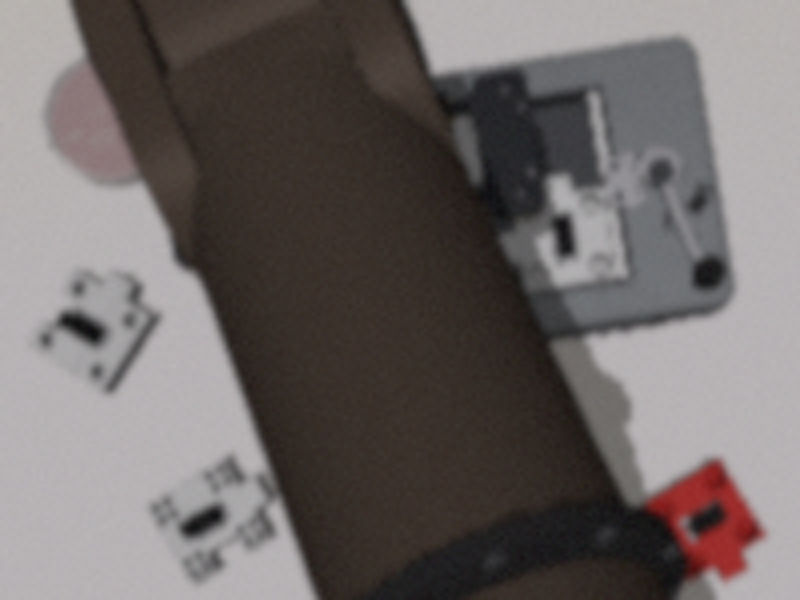

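Call:
play_rows(deltas="-0.0119 0.0237 -0.012 0 0 0.127 0;-0.0119 0.0237 -0.012 0 0 0.127 0;-0.0119 0.0237 -0.012 0 0 0.127 0;-0.0119 0.0237 -0.012 0 0 0.127 0;-0.0119 0.0237 -0.012 0 0 0.127 0;-0.0119 0.0237 -0.012 0 0 0.127 0;-0.0119 0.0237 -0.012 0 0 0.127 0;0 0 0 0 0 0 0;0 0 0 0 0 0 0")

```text
t: 9.35
tcp_pos: [0.5019, 0.2699, 0.1589]
ee_rot: [0.0, 0.87, 0.492, -0.0]
force: [-0.0, 0.6, 0.2]
opening: 0.0455
```

```bash
python3 yaw.py; python3 snap.py wrist wb1; python3 crop.py wb1 210 120 430 300 3.5 wb1c
```

```text
yaw 1.0294 z [-4.e-04 -8.e-04 -1.e+00] q [-0.17  0.5  -0.58  1.78  0.33  0.96 -1.43] tcp [0.5019 0.2699 0.1589] F [-0.02  0.57  0.16] [-0.05 -0.06  0.03] op 0.0455 t 9.35
9.4 [0.5025 0.2693 0.1592] [ 5.000e-04  8.708e-01  4.916e-01 -1.000e-04] [ 0.74  0.1  -0.61] 0.0458
```

View pics/wb1.png

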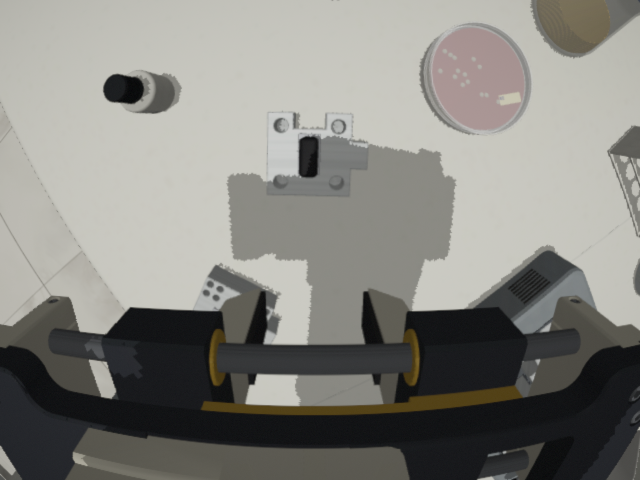

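View pics/wb1c.png

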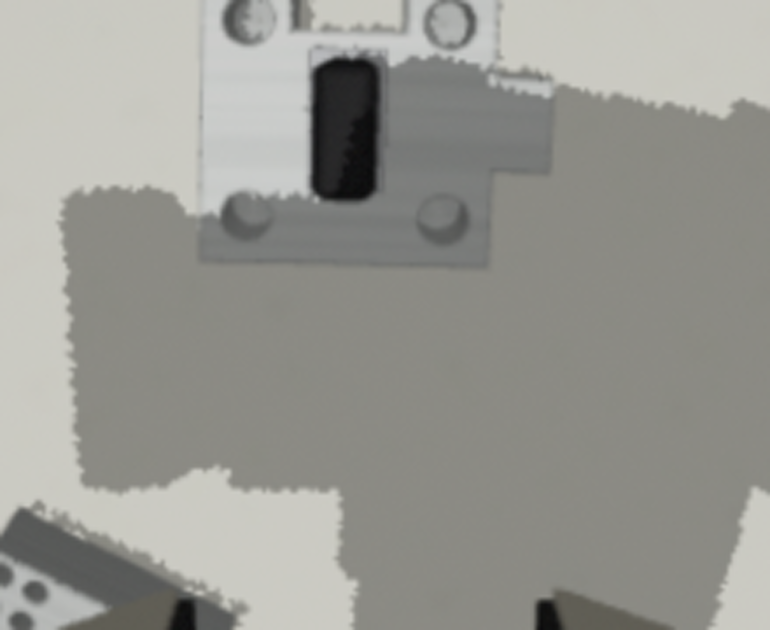

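```bash
python3 crop.py wb1 255 100 385 205 6 wb1d
```

```text
(no output)
```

View pics/wb1d.png

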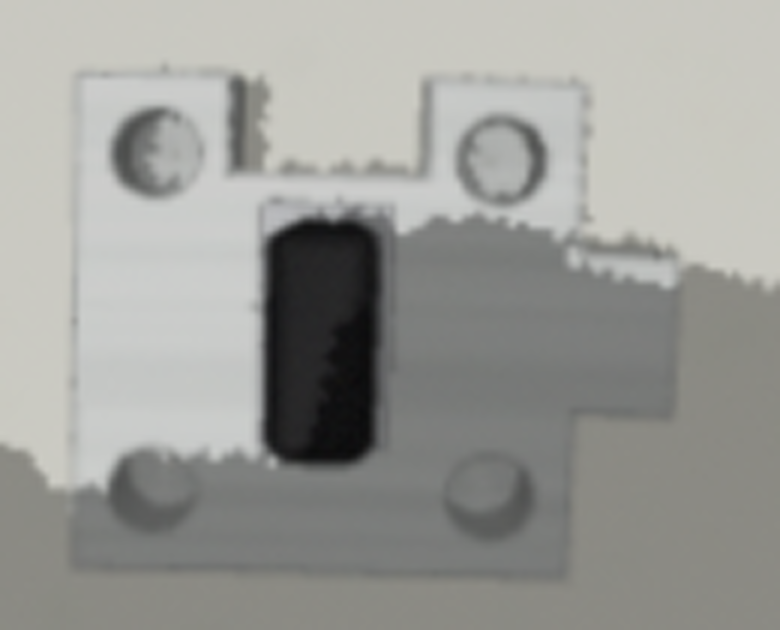

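```bash
python3 - <<'E'
from h import *
c=pickle.load(open("wb1.pkl","rb"))
uv=uncrop([(75,75),(583,82),(568,577),(70,570),(232,74),(230,175),(425,178),(428,80),(575,412),(672,416),(677,255)],255,100,6)
M=np.array([(-30.5,-30.5),(-30.5,30.5),(30.5,30.5),(30.5,-30.5),(-30.5,-11.5),(-18.5,-11.5),(-18.5,11.5),(-30.5,11.5),(10,30.5),(10,42.5),(-10,42.5)])/1000
for fz in (False,True):
    p,r=fit(c,uv,M,.03,x0=(.53,.32,-2.1),freez=fz); print(p.round(4),np.abs(r).max().round(2))
E
```

```text
[ 0.5315  0.3272 -2.1322] 0.81
[ 0.5315  0.3271 -2.1318  0.0272] 0.73
```

Call:
play_rows(deltas="0.0145 0.029 -0.01 0 0 -0.02 0;0.0145 0.029 -0.02 0 0 0 0;0 0 -0.03 0 0 0 0;0 0 -0.025 0 0 0 0;0 0 -0.015 0 0 0 0;0 0 -0.007 0 0 0 0;0 0 0 0 0 0 0")

```text
t: 10.1
tcp_pos: [0.5311, 0.3277, 0.052]
ee_rot: [0.0, 0.875, 0.483, -0.0]
force: [-0.3, 0.5, -0.0]
opening: 0.0461
```

```bash
python3 yaw.py
```

```text
yaw 1.0088 z [-2.e-04 -7.e-04 -1.e+00] q [-0.31  0.7  -0.5   1.73  0.44  0.83 -1.57] tcp [0.5311 0.3277 0.052 ] F [-0.34  0.48 -0.02] [-0.08 -0.08  0.02] op 0.0461 t 10.1
```

Call:
play_rows(deltas="0 0 0 0 0 0 -1;0 0 0 0 0 0 -1;0 0 0 0 0 0 -1;0 0 0 0 0 0 -1;0 0 0 0 0 0 -1;0 0 0.02 0 0 0 -1;0 0 0.05 0 0 0.1 -1;0 0 0.05 0 0 0.145 -1;0.008 -0.02 0.05 0 0 0.145 -1;0.009 -0.024 0 0 0 0.145 -1", squeeze=45)

```text
t: 11.1
tcp_pos: [0.5486, 0.2899, 0.2253]
ee_rot: [0.001, 0.713, 0.701, 0.005]
force: [0.8, 0.5, -3.4]
opening: 0.0115
```

Call:
play_rows(deltas="0.009 -0.024 0 0 0 0.145 -1;0.009 -0.024 0 0 0 0.145 -1;0.009 -0.024 0 0 0 0.145 -1;0.009 -0.024 0 0 0 0.145 -1;0.009 -0.024 0 0 0 0.145 -1;0.009 -0.024 0 0 0 0.145 -1;0.009 -0.024 0 0 0 0.145 -1;0.009 -0.024 0 0 0 0.145 -1;0.009 -0.024 0 0 0 0.145 -1;0.009 -0.024 0 0 0 0.145 -1")

```text
t: 12.1
tcp_pos: [0.6372, 0.0448, 0.2178]
ee_rot: [-0.0, 0.07, 0.998, -0.0]
force: [0.4, 0.7, -1.9]
opening: 0.0114
```

Call:
play_rows(deltas="0.009 -0.024 0 0 0 0.145 -1;0.001 -0.0055 0 0 0 0.14 -1;0 0 -0.02 0 0 0.02 -1;0 0 0 0 0 0 -1;0 0 0 0 0 0 -1")

```text
t: 12.6
tcp_pos: [0.6467, 0.0167, 0.1979]
ee_rot: [-0.001, -0.079, 0.997, 0.0]
force: [0.4, -0.0, -1.3]
opening: 0.0116
```

```bash
python3 yaw.py; python3 snap.py wrist wb2
```

```text
yaw -2.9837 z [-0.0013 -0.     -1.    ] q [ 0.52  0.76 -1.1   1.51  0.69  1.3   1.07] tcp [0.6467 0.0167 0.1979] F [ 0.44 -0.01 -1.35] [ 0.13 -0.16  0.01] op 0.0116 t 12.6
12.65 [0.647  0.0171 0.1986] [-1.000e-04 -7.900e-02  9.969e-01  1.000e-04] [-0.44  0.14 -2.15] 0.0122
```

View pics/wb2.png

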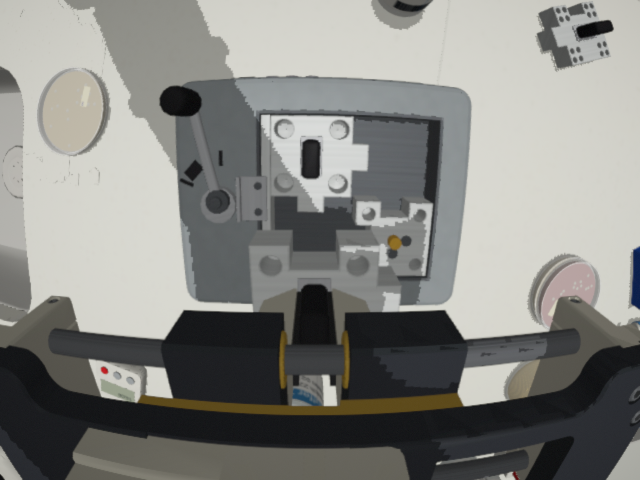

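Wrist view: B is held with its notch toward A (held body at (315,260)). A sits in the front right corner at (312,160), the fixed block is at (395,240), and block C is at (580,35).

```bash
python3 crop.py wb2 240 100 450 312 3.5 wb2c
```

```text
(no output)
```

View pics/wb2c.png

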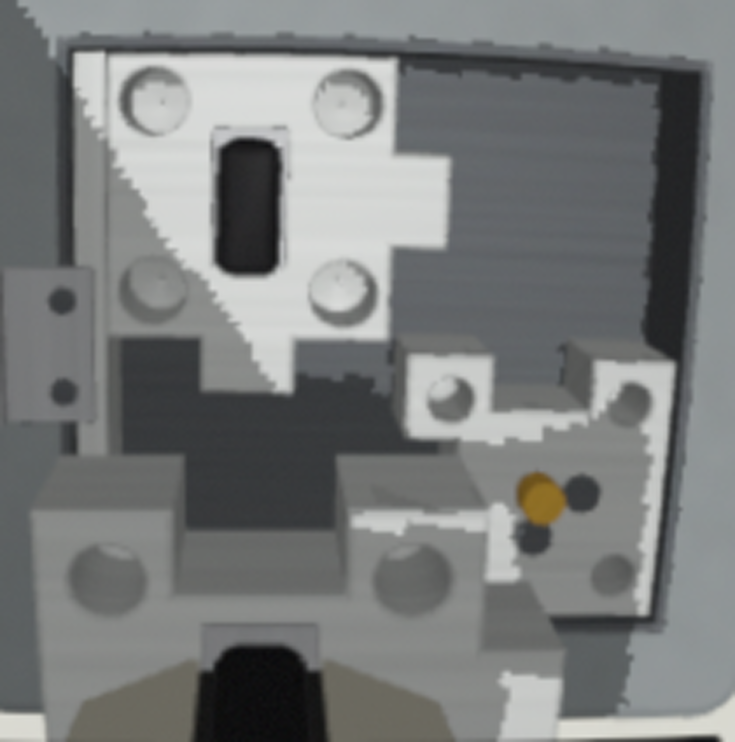

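```bash
cat >> rel.py <<'E'
def seated(tag,U,M,crop,center,x0):
    c=pickle.load(open(tag+".pkl","rb"))
    q,r=fit(c,uncrop(U,*crop),np.array(M)/1000,.06,x0=x0); print("seated blk",q.round(4),np.abs(r).max().round(2)); return q
E
python3 - <<'E'
from rel import *
cr=(240,100,3.5)
rel("wb2",[(673,363),(597,360),(492,412),(493,355),(408,352),(404,437),(650,615)],[11,10,8,7,6,5,0],
 [(33,512),(182,512),(172,592),(352,594),(350,512),(487,510),(485,645),(563,652)],
 [(-30.5,-30.5),(-30.5,-11.5),(-18.5,-11.5),(-18.5,11.5),(-30.5,11.5),(-30.5,30.5),(-10,30.5),(-10,42.5)],cr,.176,(.647,.017,.15))
q=seated("wb2",[(107,55),(397,58),(395,157),(450,157),(447,247),(390,247),(388,338),(294,340),(294,392),(201,388),(108,335)],
[(-30.5,-30.5),(-30.5,30.5),(-10,30.5),(-10,42.5),(10,42.5),(10,30.5),(30.5,30.5),(30.5,10),(42.5,10),(42.5,-10),(30.5,-30.5)],cr,None,(.58,0,.14))
E
```

```text
heater [0.6108 0.0418 0.1411] 0.82
held [0.6457 0.0165 0.1584] 2.38
held in heater [ 31. -30.] dyaw 0.0174
heater [0.6107 0.0417 0.1411 0.0604] 0.82
held [0.6468 0.0168 6.4423 0.1728] 1.83
held in heater [ 32.2  -29.76] dyaw 6.3012
seated blk [0.584  0.0042 0.1406] 0.96
```

Call:
play_rows(deltas="0.0008 -0.0027 -0.02 0 0 -0.018 -1;0 0 -0.03 0 0 0 -1;0 0 -0.012 0 0 0 -1;0 0 0 0 0 0 -1;0 0 0 0 0 0 -1")

```text
t: 13.15
tcp_pos: [0.6483, 0.0146, 0.1374]
ee_rot: [0.001, -0.07, 0.998, 0.0]
force: [0.1, -0.3, -1.0]
opening: 0.0119
```

```bash
python3 yaw.py; python3 snap.py wrist wb3;python3 crop.py wb3 200 85 450 312 3.1 wb3c
```

```text
yaw -3.0007 z [ 1.e-03  6.e-04 -1.e+00] q [ 0.51  0.82 -1.06  1.58  0.75  1.2   1.01] tcp [0.6483 0.0146 0.1374] F [ 0.08 -0.26 -0.98] [ 0.14 -0.17  0.07] op 0.0119 t 13.15
13.2 [0.6486 0.0147 0.1378] [ 9.000e-04 -7.040e-02  9.975e-01  3.000e-04] [ 0.14  0.32 -2.27] 0.0118
```

View pics/wb3c.png

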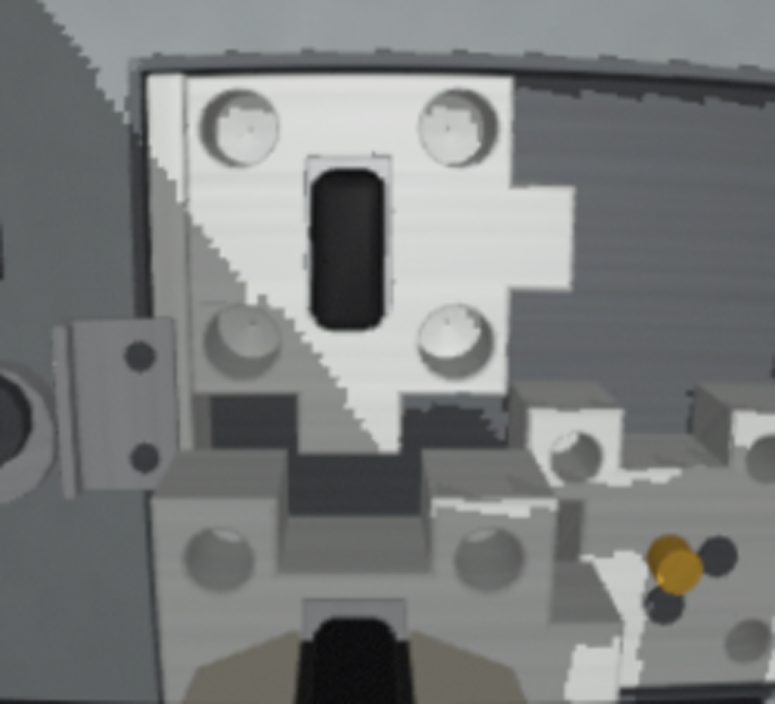

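```bash
python3 - <<'E'
from rel import *
cr=(200,85,3.1)
rel("wb3",[(529,410),(622,410),(617,468),(733,412)],[6,7,8,10],
 [(153,498),(280,498),(277,570),(432,572),(430,498),(556,500),(553,622)],
 [(-30.5,-30.5),(-30.5,-11.5),(-18.5,-11.5),(-18.5,11.5),(-30.5,11.5),(-30.5,30.5),(-10,30.5)],cr,.1374-.022,(.647,.017,.15))
q=seated("wb3",[(190,77),(514,77),(511,185),(575,185),(571,289),(507,289),(505,393),(400,393),(400,452),(298,392),(195,392)],
[(-30.5,-30.5),(-30.5,30.5),(-10,30.5),(-10,42.5),(10,42.5),(10,30.5),(30.5,30.5),(30.5,10),(42.5,10),(30.5,-10),(30.5,-30.5)],cr,None,(.58,0,.14))
E
```

```text
heater [0.611  0.0416 0.1379] 0.51
held [0.6473 0.0142 0.1394] 1.33
held in heater [ 32.22 -32.12] dyaw 0.0015
heater [0.6112 0.0418 0.1381 0.0592] 0.52
held [0.6482 0.0143 0.1386 0.1129] 1.16
held in heater [ 32.88 -32.29] dyaw 0.0005
seated blk [0.5838 0.0042 0.1371] 1.61
```

Call:
play_rows(deltas="0 -0.0006 -0.01 0 0 0 -1;0 0 -0.01 0 0 0 -1;0 0 -0.006 0 0 0 -1;0 0 -0.004 0 0 0 -1;0 0 -0.004 0 0 0 -1;0 0 -0.004 0 0 0 -1")

```text
t: 13.8
tcp_pos: [0.6479, 0.0136, 0.0978]
ee_rot: [-0.0, -0.07, 0.998, 0.0]
force: [0.0, 1.4, -1.3]
opening: 0.0118
```

```bash
python3 yaw.py
```

```text
yaw -3.0008 z [-1.e-04  3.e-04 -1.e+00] q [ 0.5   0.86 -1.03  1.61  0.79  1.14  0.98] tcp [0.6479 0.0136 0.0978] F [ 0.01  1.41 -1.27] [ 0.27 -0.12  0.05] op 0.0118 t 13.8
```

Free entry with about 1 N. Continuing to the floor (TCP 0.082).

Call:
play_rows(deltas="0 0 -0.005 0 0 0 -1;0 0 -0.005 0 0 0 -1;0 0 -0.003 0 0 0 -1;0 0 -0.002 0 0 0 -1;0 0 -0.001 0 0 0 -1;0 0 0 0 0 0 -1")

```text
t: 14.4
tcp_pos: [0.6479, 0.0136, 0.0827]
ee_rot: [0.0, -0.07, 0.998, -0.0]
force: [-2.2, 0.4, 4.0]
opening: 0.0118
```

```bash
python3 yaw.py
```

```text
yaw -3.0008 z [ 2.e-04  0.e+00 -1.e+00] q [ 0.49  0.87 -1.02  1.62  0.81  1.12  0.97] tcp [0.6479 0.0136 0.0827] F [-2.21  0.43  4.04] [0.32 0.44 0.05] op 0.0118 t 14.4
```

Call:
play_rows(deltas="0 0 0 0 0 0 -0.4;0 0 0 0 0 0 -0.4;0 0 0 0 0 0 -0.4;0 0 0.02 0 0 0 -0.4;0 0 0.04 0 0 0 -0.4;0 0 0.04 0 0 0 -0.4;-0.015 0.0125 0.04 0 0 -0.05 -0.4;-0.02 0.0165 0 0 0 -0.14 -0.2;-0.03 0.0245 0 0 0 -0.14 0;-0.03 0.0245 0 0 0 -0.14 0")

```text
t: 15.4
tcp_pos: [0.5521, 0.0924, 0.2238]
ee_rot: [0.001, 0.167, 0.986, 0.0]
force: [-0.3, 1.3, 0.8]
opening: 0.0442
```

Call:
play_rows(deltas="-0.03 0.0245 0 0 0 -0.14 0;-0.03 0.0245 0 0 0 -0.14 0;-0.03 0.0245 -0.01 0 0 -0.14 0;-0.03 0.0245 -0.02 0 0 -0.14 0;-0.003 0.004 -0.02 0 0 -0.14 0;0 0 -0.01 0 0 -0.07 0;0 0 0 0 0 0 0;0 0 0 0 0 0 0")

```text
t: 16.2
tcp_pos: [0.4302, 0.1939, 0.1632]
ee_rot: [0.0, 0.521, 0.853, 0.0]
force: [0.7, 0.7, 0.2]
opening: 0.0462
```

```bash
python3 yaw.py; python3 snap.py wrist wc1;python3 snap.py scene s1;  python3 crop.py s1 220 190 420 320 4 s1c
```

```text
yaw 2.045 z [ 1.1e-03  4.0e-04 -1.0e+00] q [ 0.16  0.43 -0.9   1.99  0.42  0.92 -0.48] tcp [0.4302 0.1939 0.1632] F [0.68 0.7  0.15] [-0.01 -0.17  0.03] op 0.0462 t 16.2
16.25 [0.4304 0.1938 0.1633] [4.000e-04 5.215e-01 8.533e-01 6.000e-04] [0.29 0.01 0.02] 0.0461
16.3 [0.4305 0.1937 0.1631] [4.000e-04 5.218e-01 8.531e-01 7.000e-04] [-0.27 -0.42 -0.1 ] 0.0457
```

View pics/wc1.png

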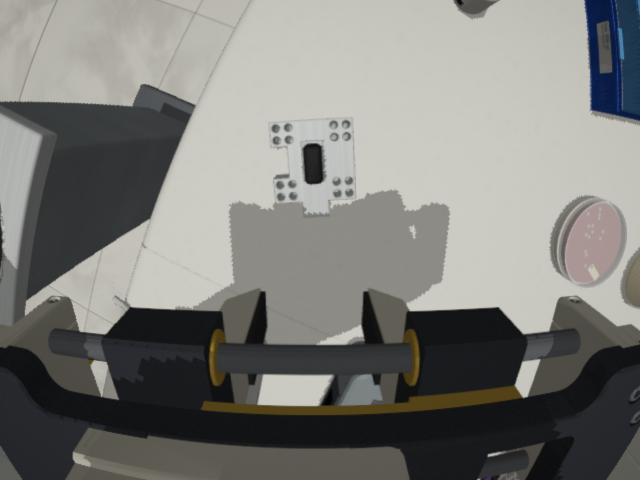

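View pics/s1c.png

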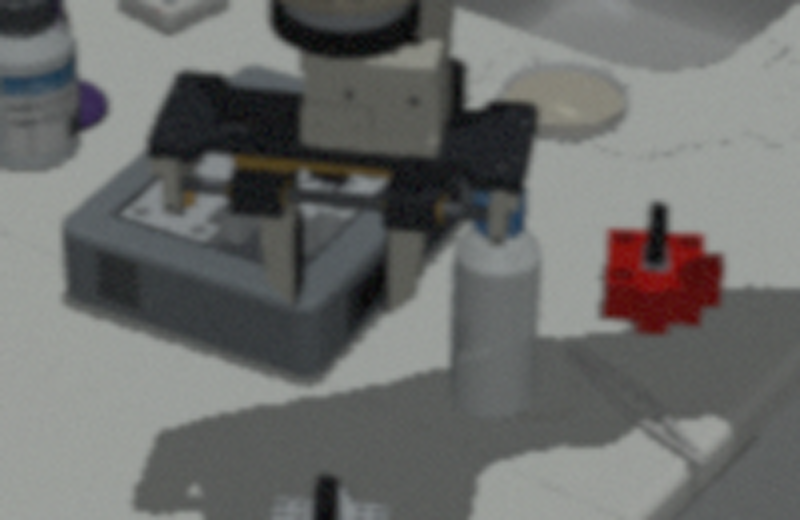

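```bash
python3 crop.py wc1 260 110 365 220 5.4 wc1c
```

```text
(no output)
```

View pics/wc1c.png

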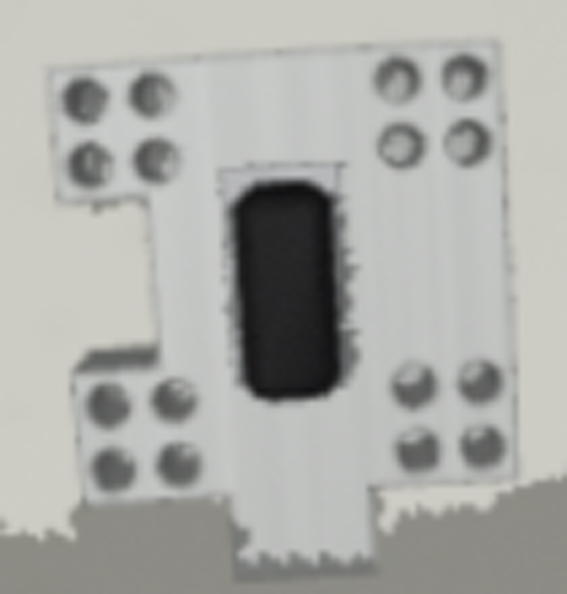

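```bash
python3 - <<'E'
from h import *
c=pickle.load(open("wc1.pkl","rb"))
uv=uncrop([(48,68),(500,42),(517,480),(86,502),(57,200),(150,197),(158,370),(73,372),(371,488),(232,495)],260,110,5.4)
M=np.array([(-30.5,-30.5),(-30.5,30.5),(30.5,30.5),(30.5,-30.5),(-11.5,-30.5),(-11.5,-18.5),(11.5,-18.5),(11.5,-30.5),(30.5,10),(30.5,-10)])/1000
for fz in (False,True):
    p,r=fit(c,uv,M,.03,x0=(.40,.25,-1.1),freez=fz); print(p.round(4),np.abs(r).max().round(2))
E
```

```text
[ 0.4017  0.2469 -1.0393] 0.95
[ 0.4017  0.2466 -1.0397  0.0273] 1.03
```

Call:
play_rows(deltas="-0.0145 0.0265 -0.01 0 0 0.057 0;-0.0142 0.0265 -0.02 0 0 0 0;0 0 -0.03 0 0 0 0;0 0 -0.03 0 0 0 0;0 0 -0.015 0 0 0 0;0 0 -0.006 0 0 0 0;0 0 0 0 0 0 0")

```text
t: 17.0
tcp_pos: [0.4014, 0.2464, 0.0511]
ee_rot: [-0.0, 0.498, 0.867, -0.0]
force: [-0.3, 0.7, -0.1]
opening: 0.0459
```

```bash
python3 yaw.py
```

```text
yaw 2.0994 z [-4.e-04  1.e-04 -1.e+00] q [-0.09  0.59 -0.76  2.1   0.64  0.7  -0.75] tcp [0.4014 0.2464 0.0511] F [-0.29  0.66 -0.15] [-0.03 -0.11  0.01] op 0.0459 t 17.0
```

Call:
play_rows(deltas="0 0 0 0 0 0 -1;0 0 0 0 0 0 -1;0 0 0 0 0 0 -1;0 0 0 0 0 0 -1;0 0 0 0 0 0 -1;0 0 0.02 0 0 0 -1;0 0 0.05 0 0 0 -1;0 0 0.05 0 0 0.08 -1;0.015 -0.015 0.05 0 0 0.14 -1;0.022 -0.0225 0 0 0 0.14 -1", squeeze=45)

```text
t: 18.0
tcp_pos: [0.4381, 0.2136, 0.2228]
ee_rot: [0.003, 0.331, 0.944, 0.003]
force: [0.0, 0.0, -1.8]
opening: 0.0115
```

Call:
play_rows(deltas="0.022 -0.0225 0 0 0 0.14 -1;0.022 -0.0225 0 0 0 0.14 -1;0.022 -0.0225 0 0 0 0.14 -1;0.022 -0.0225 0 0 0 0.14 -1;0.022 -0.0225 0 0 0 0.14 -1;0.022 -0.0225 0 0 0 0.118 -1;0.005 -0.005 -0.02 0 0 0 -1;0 0 -0.01 0 0 0 -1;0 0 0 0 0 0 -1;0 0 0 0 0 0 -1")

```text
t: 19.0
tcp_pos: [0.5729, 0.0716, 0.1869]
ee_rot: [-0.0, -0.068, 0.998, 0.0]
force: [0.4, -0.5, -1.8]
opening: 0.012
```

```bash
python3 yaw.py; python3 snap.py wrist wc2
```

```text
yaw -3.0055 z [-6.e-04  2.e-04 -1.e+00] q [ 0.51  0.69 -1.15  1.7   0.67  1.2   0.9 ] tcp [0.5729 0.0716 0.1869] F [ 0.36 -0.47 -1.85] [ 0.13 -0.13 -0.01] op 0.012 t 19.0
19.05 [0.5732 0.0716 0.1874] [ 2.000e-04 -6.810e-02  9.977e-01  1.000e-04] [ 0.4   0.11 -1.37] 0.0117
```

View pics/wc2.png

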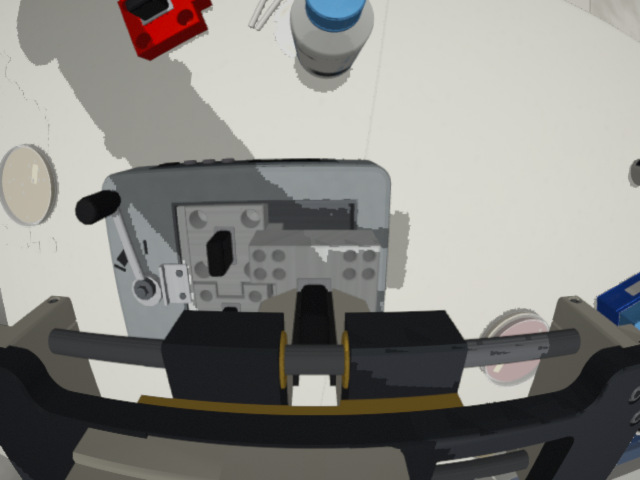

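```bash
python3 crop.py wc2 165 180 400 315 3.4 wc2c
```

```text
(no output)
```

View pics/wc2c.png

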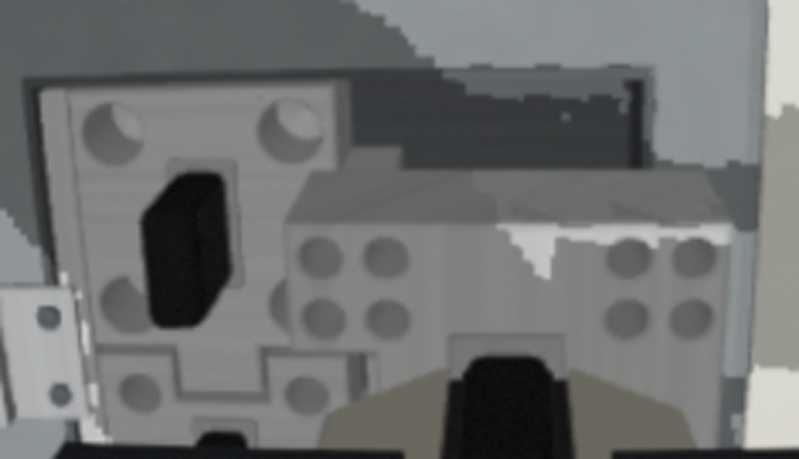

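```bash
cat > relc.py <<'E'
from rel import *
def relc(tag,A,MA,H,MH,cr,topz):
    c=pickle.load(open(tag+".pkl","rb"))
    q=seated(tag,A,MA,cr,None,(.58,0,.14))
    for fz in (False,True):
        h,r=fit(c,uncrop(H,*cr),np.array(MH)/1000,topz,x0=(.574,.07,.14),freez=fz); print("held",h.round(4),r.round(1).tolist())
        for nm,o in (("A",np.r_[q[:2],.14]),("heater",np.array([.6110,.0416,.14]))):
            d=h[:2]-o[:2];ca,sa=np.cos(o[2]),np.sin(o[2]); print(" rel",nm,(d@np.array([[ca,-sa],[sa,ca]])*1000).round(2))
    return c
E
python3 - <<'E'
from relc import *
c=relc("wc2",[(66,88),(334,84),(97,345),(177,347),(180,395),(265,393),(263,347),(400,168)],[(-30.5,-30.5),(-30.5,30.5),(30.5,-30.5),(30.5,-10),(42.5,-10),(42.5,10),(30.5,10),(-10,42.5)],
[(287,223),(732,223),(292,347),(380,352)],[(-30.5,-30.5),(-30.5,30.5),(-11.5,-30.5),(-11.5,-18.5)],(165,180,3.4),.166)
from math import cos,sin
X=np.array([.611+(-.064)*cos(.14)-.064*sin(.14),.0416-.064*sin(.14)+.064*cos(.14),.06]); uv=proj(c,X,True)[0]; print("corner pred in crop",(uv-[165,180])*3.4)
E
```

```text
seated blk [0.5837 0.0044 0.1472] 2.21
held [0.5714 0.0714 0.1311] [[-0.6, -0.6], [1.8, -0.1], [0.2, 1.1], [-0.7, -0.1]]
 rel A [-2.85 68.09]
 rel heater [-35.07  35.07]
held [0.5724 0.0713 0.1321 0.1633] [[-0.1, -0.3], [0.0, 0.1], [0.6, 0.7], [-0.6, -0.4]]
 rel A [-1.87 67.83]
 rel heater [-34.09  34.82]
corner pred in crop [642.14964362  76.76506943]
```

Call:
play_rows(deltas="0.003 -0.0025 -0.02 0 0 0.008 -1;0 0 -0.025 0 0 0 -1;0 0 -0.007 0 0 0 -1;0 0 0 0 0 0 -1;0 0 0 0 0 0 -1")

```text
t: 19.55
tcp_pos: [0.5771, 0.0682, 0.1354]
ee_rot: [0.0, -0.071, 0.997, 0.0]
force: [-0.5, 0.1, -1.8]
opening: 0.0117
```

```bash
python3 yaw.py; python3 snap.py wrist wc3;python3 crop.py wc3 120 170 400 315 2.85 wc3c
```

```text
yaw -2.9986 z [ 6.e-04  5.e-04 -1.e+00] q [ 0.49  0.74 -1.1   1.75  0.73  1.12  0.86] tcp [0.5771 0.0682 0.1354] F [-0.54  0.06 -1.84] [ 0.08 -0.14  0.04] op 0.0117 t 19.55
19.6 [0.5774 0.0683 0.1358] [ 7.000e-04 -7.130e-02  9.975e-01  3.000e-04] [ 0.55  0.71 -1.17] 0.0123
```

View pics/wc3c.png

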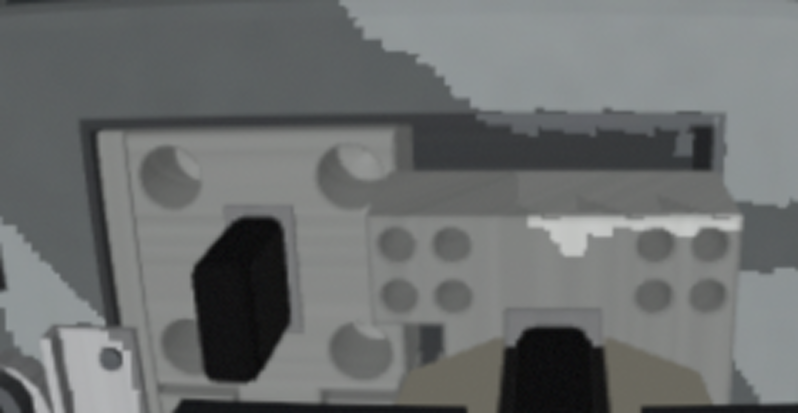

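```bash
python3 - <<'E'
from relc import *
c=relc("wc3",[(123,130),(394,126),(159,386),(238,388)],[(-30.5,-30.5),(-30.5,30.5),(30.5,-30.5),(30.5,-10)],
[(367,215),(741,214),(372,320),(445,323)],[(-30.5,-30.5),(-30.5,30.5),(-11.5,-30.5),(-11.5,-18.5)],(120,170,2.85),.1145)
from math import cos,sin
for x,y in((-.064,.064),(-.064,-.064)):
  X=np.array([.611+x*cos(.14)-y*sin(.14),.0416+x*sin(.14)+y*cos(.14),.06]); uv=proj(c,X,True)[0]; print("corner pred in crop",(uv-[120,170])*2.85)
E
```

```text
seated blk [0.5833 0.0042 0.1502] 1.2
held [0.5756 0.0679 0.1415] [[-0.5, -0.5], [1.5, -0.1], [0.1, 0.8], [-0.5, -0.0]]
 rel A [ 1.2  64.18]
 rel heater [-31.41  31.02]
held [0.5764 0.0678 0.1423 0.1121] [[-0.1, -0.2], [0.0, 0.1], [0.5, 0.5], [-0.4, -0.3]]
 rel A [ 2.06 63.97]
 rel heater [-30.55  30.81]
corner pred in crop [711.8384636  123.99602387]
corner pred in crop [122.2008298  127.20183963]
```

Call:
play_rows(deltas="-0.001 0.0006 -0.01 0 0 0 -1;0 0 -0.01 0 0 0 -1;0 0 -0.006 0 0 0 -1;0 0 -0.004 0 0 0 -1;0 0 -0.004 0 0 0 -1;0 0 -0.003 0 0 0 -1")

```text
t: 20.2
tcp_pos: [0.5759, 0.0683, 0.0974]
ee_rot: [-0.0, -0.071, 0.997, 0.0]
force: [-0.0, -0.8, -3.0]
opening: 0.0117
```

```bash
python3 yaw.py
```

```text
yaw -2.9992 z [-1.e-04  1.e-04 -1.e+00] q [ 0.47  0.78 -1.06  1.79  0.78  1.06  0.82] tcp [0.5759 0.0683 0.0974] F [-0.02 -0.81 -2.99] [ 0.11 -0.13  0.  ] op 0.0117 t 20.2
```

Call:
play_rows(deltas="0 0 -0.006 0 0 0 -1;0 0 -0.005 0 0 0 -1;0 0 -0.003 0 0 0 -1;0 0 -0.002 0 0 0 -1;0 0 -0.001 0 0 0 -1;0 0 0 0 0 0 -1")

```text
t: 20.8
tcp_pos: [0.5758, 0.0683, 0.0815]
ee_rot: [0.0, -0.071, 0.997, -0.0]
force: [-3.3, -2.1, 7.6]
opening: 0.0116
```

```bash
python3 yaw.py
```

```text
yaw -2.9991 z [ 2.e-04 -7.e-04 -1.e+00] q [ 0.46  0.8  -1.05  1.8   0.81  1.04  0.81] tcp [0.5758 0.0683 0.0815] F [-3.28 -2.15  7.62] [-0.29  0.72  0.01] op 0.0116 t 20.8
```

Call:
play_rows(deltas="0 0 0 0 0 0 -0.4;0 0 0 0 0 0 -0.4;0 0 0 0 0 0 -0.4;0 0 0.02 0 0 0 -0.4;0 0 0.04 0 0 0 -0.4;0.02 -0.01 0.04 0 0 0 -0.4;0.03 -0.01 0.03 0 0 0 -0.2;0.03 -0.01 0.02 0 0 0 0;0.02 0 0 0 0 0 0;0 0 0 0 0 0 0")

```text
t: 21.8
tcp_pos: [0.6781, 0.0377, 0.2307]
ee_rot: [0.001, -0.07, 0.998, 0.0]
force: [-0.4, -0.4, -0.1]
opening: 0.0456
```

```bash
python3 yaw.py; python3 snap.py wrist wd1;python3 crop.py wd1 140 60 460 300 2.5 wd1c
```

```text
yaw -3.0016 z [ 0.0015  0.001  -1.    ] q [ 0.45  0.78 -1.1   1.39  0.69  1.39  1.07] tcp [0.6781 0.0377 0.2307] F [-0.35 -0.44 -0.12] [ 0.12 -0.14  0.01] op 0.0456 t 21.8
21.85 [0.6764 0.0384 0.2303] [-1.000e-04 -7.080e-02  9.975e-01  4.000e-04] [ 0.21  1.91 -0.12] 0.0456
```

View pics/wd1.png

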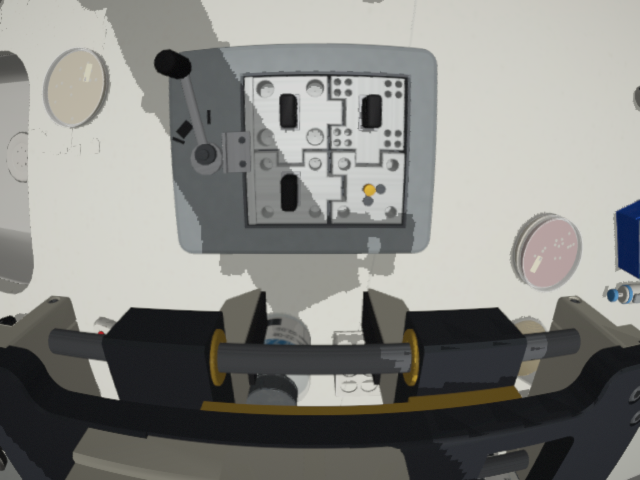

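View pics/wd1c.png

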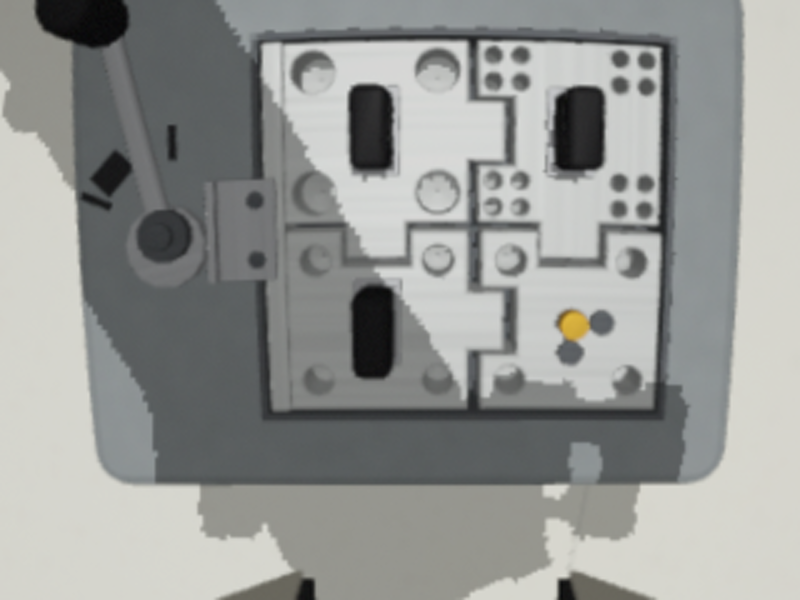

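All three blocks are seated flush and interlocked (A (285,110), B (290,190), C (370,110)). The lever runs from the pivot (205,155) to the knob (172,64). Next I measure the lever angle.

```bash
python3 - <<'E'
from h import *
from math import cos,sin
c=pickle.load(open("wd1.pkl","rb"))
def hw(x,y): return [.611+x*cos(.14)-y*sin(.14),.0416+x*sin(.14)+y*cos(.14)]
for th in (.1,.15,.2,.25,.3):
    k=hw(-.075*cos(th),-.102-.075*sin(th)); m=hw(-.045*cos(th),-.102-.045*sin(th)); pv=hw(0,-.102)
    f=lambda p,z:((proj(c,np.r_[p,z],True)[0]-[140,60])*2.5).round(0)
    print(th,np.round(k,4),"top",f(k,.113),"bot",f(k,.079),"barmid",f(m,.076),"piv",f(pv,.08))
E
python3 crop.py wd1 130 35 240 185 4 wd1e
```

```text
0.1 [ 0.5524 -0.0772] top [94. -9.] bot [131.   9.] barmid [143.  99.] piv [157. 236.]
0.15 [ 0.5534 -0.0808] top [82. -6.] bot [120.  12.] barmid [137. 101.] piv [157. 236.]
0.2 [ 0.5545 -0.0844] top [71. -2.] bot [109.  15.] barmid [130. 102.] piv [157. 236.]
0.25 [ 0.5559 -0.0879] top [59.  2.] bot [99. 19.] barmid [124. 104.] piv [157. 236.]
0.3 [ 0.5574 -0.0913] top [48.  7.] bot [89. 23.] barmid [118. 107.] piv [157. 236.]
```

View pics/wd1e.png

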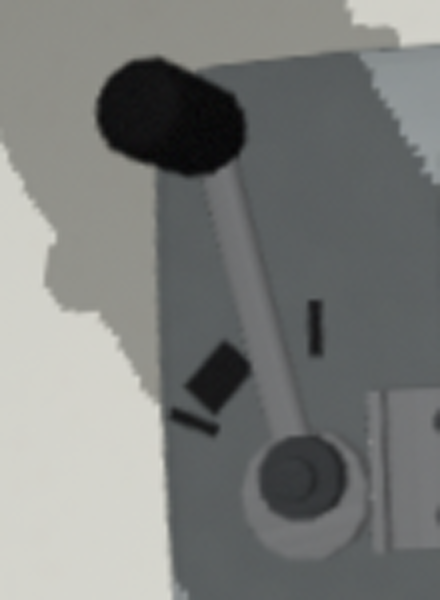

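Call:
play_rows(deltas="-0.0304 -0.0311 0 0 0 0 0;-0.0304 -0.0311 0 0 0 0 0;-0.0304 -0.0311 -0.01 0 0 0 0;-0.0304 -0.0311 -0.02 0 0 0 0;0 0 -0.02 0 0 0 0;0 0 0 0 0 0 0;0 0 0 0 0 0 0")

```text
t: 22.55
tcp_pos: [0.554, -0.0851, 0.1812]
ee_rot: [-0.0, -0.072, 0.997, 0.0]
force: [1.0, 0.5, 0.1]
opening: 0.0458
```

```bash
python3 yaw.py; python3 snap.py wrist wl1
```

```text
yaw -2.9978 z [-2.e-04  8.e-04 -1.e+00] q [ 0.81  0.68 -1.16  1.75  0.67  1.18  1.16] tcp [ 0.554  -0.0851  0.1812] F [0.99 0.5  0.06] [ 0.14 -0.15 -0.02] op 0.0458 t 22.55
22.6 [ 0.5547 -0.0846  0.1817] [ 6.000e-04 -7.210e-02  9.974e-01  4.000e-04] [ 0.83  0.4  -0.34] 0.0459
```

View pics/wl1.png

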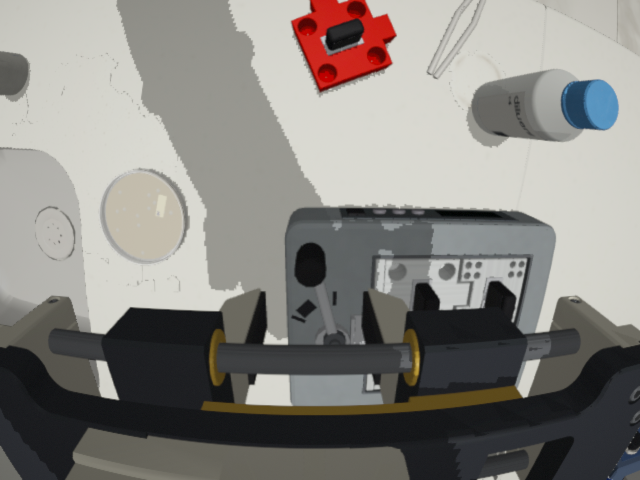

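Call:
play_rows(deltas="0.0008 -0.0017 -0.02 0 0 0 0;0 0 -0.03 0 0 0 0;0 0 -0.02 0 0 0 0;0 0 -0.008 0 0 0 0;0 0 0 0 0 0 -1;0 0 0 0 0 0 -1;0 0 0 0 0 0 -1;0 0 0 0 0 0 -1;0 0 0 0 0 0 -1", squeeze=8)

```text
t: 23.5
tcp_pos: [0.5558, -0.0876, 0.1037]
ee_rot: [0.001, -0.071, 0.997, -0.0]
force: [-0.3, -0.2, 5.0]
opening: 0.0198
```

```bash
python3 yaw.py
```

```text
yaw -2.9993 z [ 1.8e-03  1.0e-04 -1.0e+00] q [ 0.76  0.76 -1.08  1.83  0.77  1.05  1.09] tcp [ 0.5558 -0.0876  0.1037] F [-0.31 -0.22  4.97] [ 0.23 -0.11  0.05] op 0.0198 t 23.5
```

Call:
play_rows(deltas="0.0017 -0.0037 0 0 0 0 -1;0.0017 -0.0038 0 0 0 0 -1;0.0043 -0.007 0 0 0 0 -1;0.005 -0.0066 0 0 0 0 -1;0.0057 -0.0059 0 0 0 0 -1;0.0061 -0.0051 0 0 0 0 -1;0 0 0 0 0 0 -1;0 0 0 0 0 0 -1")

```text
t: 24.3
tcp_pos: [0.5803, -0.1209, 0.1027]
ee_rot: [0.0, -0.071, 0.998, -0.0]
force: [1.3, -0.5, 1.5]
opening: 0.0197
```

```bash
python3 yaw.py; python3 snap.py wrist wl2
```

```text
yaw -3.0004 z [ 9.e-04 -8.e-04 -1.e+00] q [ 0.78  0.79 -1.07  1.75  0.78  1.09  1.16] tcp [ 0.5803 -0.1209  0.1027] F [ 1.34 -0.55  1.48] [-0.13 -0.55 -0.04] op 0.0197 t 24.3
24.35 [ 0.5801 -0.1208  0.1027] [ 4.000e-04 -7.070e-02  9.975e-01 -4.000e-04] [ 2.   -0.6   0.83] 0.0194
```

View pics/wl2.png

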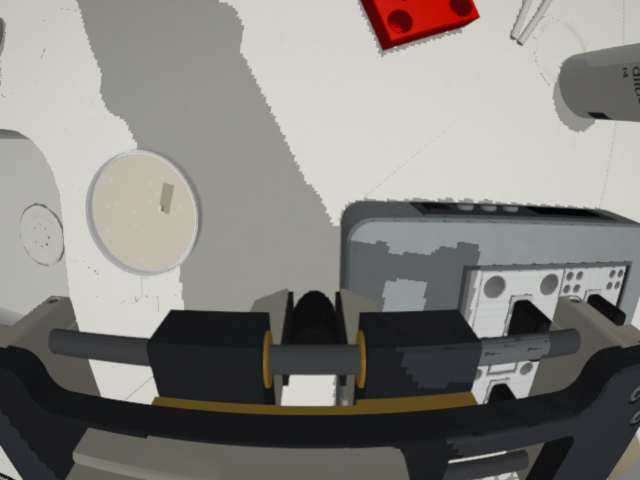

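Call:
play_rows(deltas="0 0 0 0 0 0 -0.1;0 0 0 0 0 0 -0.1;0 0 0 0 0 0 -0.1;0 0 0.02 0 0 0 -0.1;0 0 0.04 0 0 0 -0.1;0 0 0.04 0 0 0 -0.1;0.025 0.02 0.03 0 0 0 0;0.03 0.03 0 0 0 0 0;0.03 0.03 0 0 0 0 0;0 0 0 0 0 0 0")

```text
t: 25.35
tcp_pos: [0.6664, -0.0334, 0.233]
ee_rot: [0.001, -0.074, 0.997, 0.002]
force: [-0.4, -0.3, 1.0]
opening: 0.0464
```

```bash
python3 yaw.py; python3 snap.py wrist we1;python3 crop.py we1 140 60 460 300 2.5 we1c; python3 snap.py scene se1; python3 snap.py top te1
```

```text
yaw -2.9925 z [ 0.0015  0.0038 -1.    ] q [ 0.58  0.76 -1.1   1.42  0.67  1.37  1.18] tcp [ 0.6664 -0.0334  0.233 ] F [-0.38 -0.34  1.  ] [ 0.15 -0.16  0.01] op 0.0464 t 25.35
25.4 [ 0.6652 -0.0361  0.2326] [ 1.000e-04 -7.360e-02  9.973e-01  9.000e-04] [-0.15 -1.25 -0.26] 0.0462
25.45 [ 0.6646 -0.0384  0.2323] [-4.000e-04 -7.240e-02  9.974e-01  2.000e-04] [-2.1  -0.34 -0.62] 0.0461
25.5 [ 0.6642 -0.0399  0.2323] [-5.000e-04 -7.150e-02  9.974e-01 -2.000e-04] [-0.39  0.1   0.17] 0.0461
```

View pics/we1c.png

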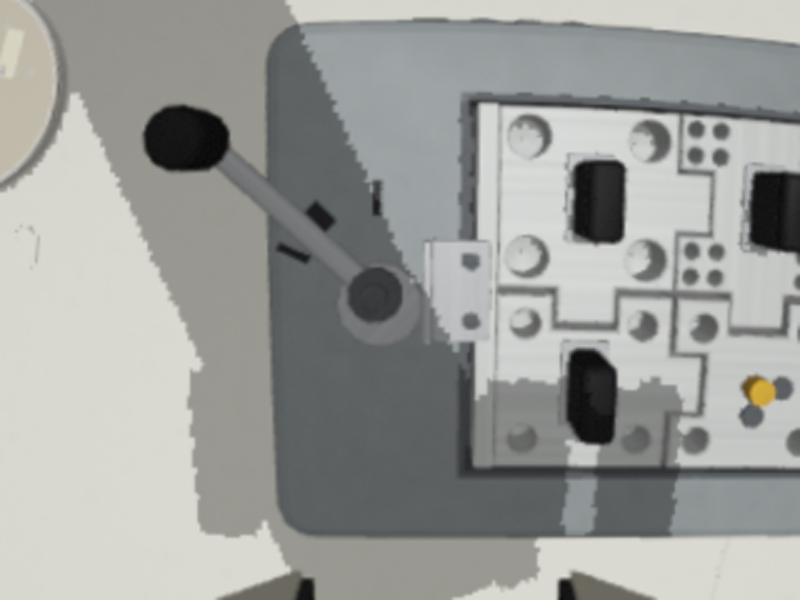

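View pics/se1.png

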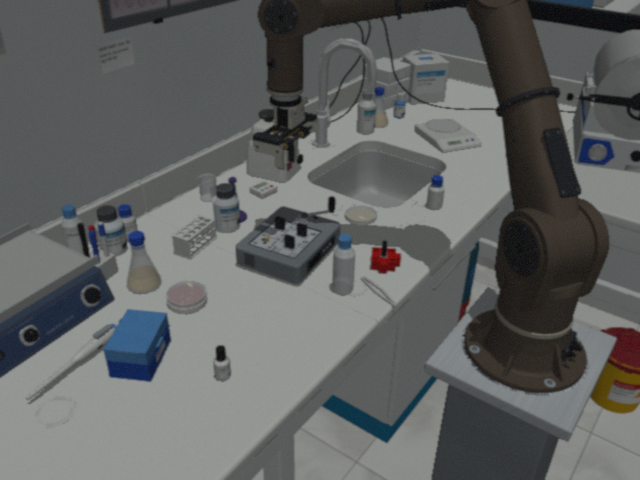

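```bash
python3 - <<'E'
from h import *
from math import cos,sin
c=pickle.load(open("we1.pkl","rb"))
def hw(x,y): return [.611+x*cos(.14)-y*sin(.14),.0416+x*sin(.14)+y*cos(.14)]
f=lambda p,z:((proj(c,np.r_[p,z],True)[0]-[140,60])*2.5).round(0)
for th in (.65,.75,.785,.85,.95):
    k=hw(-.075*cos(th),-.102-.075*sin(th)); m=hw(-.045*cos(th),-.102-.045*sin(th)); 
    print(th,"top",f(k,.113),"bot",f(k,.079),"barmid",f(m,.076))
print(f(hw(0,-.102),.08))
for n,M,U in (("A",[(-30.5,-30.5),(-30.5,30.5),(30.5,10),(42.5,10),(42.5,-10),(30.5,-10),(30.5,-30.5),(-10,42.5),(10,42.5)],[(498,105),(680,115),(618,292),(615,325),(556,325),(555,290),(498,288),(712,172),(710,232)]),
 ("B",[(30.5,-30.5),(30.5,30.5),(-30.5,30.5),(-10,42.5),(10,42.5),(-30.5,-30.5)],[(496,466),(664,466),(672,298),(705,355),(700,413),(498,294)])):
    p,r=fit(c,uncrop(U,140,60,2.5),np.array(M)/1000,.06,x0=(.61,0,.14)); d=p[:2]-[.611,.0416]
    print(n,p.round(4),np.abs(r).max().round(2),"heater",(d@np.array([[cos(.14),-sin(.14)],[sin(.14),cos(.14)]])*1000).round(1))
E
```

```text
0.65 top [203. 104.] bot [229. 111.] barmid [287. 184.]
0.75 top [183. 122.] bot [211. 127.] barmid [277. 193.]
0.785 top [177. 129.] bot [205. 133.] barmid [273. 197.]
0.85 top [166. 142.] bot [195. 145.] barmid [267. 203.]
0.95 top [150. 163.] bot [181. 164.] barmid [259. 215.]
[372. 296.]
A [0.5843 0.0065 0.1516] 1.52 heater [-31.3 -31. ]
B [0.6468 0.0162 0.1502] 0.78 heater [ 31.9 -30.1]
```

```bash
python3 -c "
from rig import manip
print(manip.finish_job())"
```

```text
the job is handed in; nothing more can be done
None
```

The job is handed in at about 25.5 s. Blocks A, B and C are back in the chamber, and the clamp lever has been swung to about the broad 45-degree mark. No verdict was reported, so what follows is from my own measurements.

- **Blocks before clamping:** the wrist picture showed all three flush, with every tongue in its notch. They went in with little force; the largest reading was about 8 N, when C touched the floor.
- **Blocks after clamping:** A and B fitted within about 2 mm of their slots and within about 0.012 rad of square. I did not refit C after clamping. It was only partly in view in the last crop and looked in place.
- **Lever:** I read about 0.80 rad from the gripper position and about 0.82 from the last picture. The allowed range is 0.665 to 0.905.
- **Bystanders:** in the last scene picture the dish, the bottles and the red look-alike looked undisturbed; I judged this by eye only.
- **Disagreement:** with height left free, the camera fits for the block tops came out 1 to 3 mm off the known heights. That is close to the stated calibration accuracy of about 2 mm, so I placed each block by its position relative to its neighbours in the same picture.

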